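# Book in the delivered samples with the barcode scanner and sort them

## Task

Book in the delivered samples: take the barcode scanner from its holder and, with the samples still standing in their row, scan every label from the robot's left to its right, holding the scanner steady straight over each for a second, four to fifteen centimetres away, with its scan line along the label so that it crosses all the bars. Then put the scanner back in its holder as it was and sort the samples, setting each down gently and upright: tall bottles into the deep basket, squat jars into the shallow tray. Leave the wash bottle, the flask and the tube rack alone.

Things in the scene. Friction and masses are not known exactly. Their poses are not given: they have to be found in the camera images.
- scanner: grey pistol-type barcode scanner, 0.19 kg, stored nose down in its holder. Origin: centre of its window (the nose face). It looks along its -z (down when stored); z points to the back of the head. Single-line reader, always on, no trigger needed: the scan line spreads along its y, and it reads labels 40 to 160 mm in front of the window, facing it, with the line crossing all bars
- scanner_grip (a point): where to grip the scanner: on the head's axis, 90 mm above the window, fingers closing along y on flat sides 50 mm apart. Head 42 (x) x 50 (y) mm, top 105 mm above the window; its lowest 28 mm (nose) 44 x 66 mm. Black handle, 29 mm thick, leaves the head to -x at 70 mm above the window, ends 135 mm out at 86 mm. Axes as the scanner's
- holder: black desk holder, fixed. Origin: centre of its underside, z up. Open pocket 54 (x) x 76 (y) mm, floor 30 mm above the origin: the scanner stands in it nose down, handle over the low -x wall, axes as the holder's, origin 30 mm above the holder's. Walls above that floor: sides 42 mm, +x 60 mm, -x 20 mm
- basket: deep grey slatted basket for bottles, fixed, outside 170 (x) x 250 (y) x 75 (z) mm, walls and floor 5 mm. Origin: centre of its underside, z up. It and the tray may change sides
- tray: shallow grey tray for jars, fixed, outside 170 (x) x 250 (y) x 32 (z) mm, walls and floor 4 mm. Origin: centre of its underside, z up
- mat: flat grey mat on the bench, fixed, 170 (x) x 640 (y) x 4 mm thick. Origin: centre of its underside. The samples stand on it in one row along its y, sample1 at the robot's left (+y) to sample6 at its right, about 92 mm apart, some places empty
- wash_bottle: white wash bottle with a blue cap and bent spout, 205 mm tall, 72 mm diameter; bystander. Origin: centre of its underside
- flask: conical glass flask, 130 mm tall, 84 mm diameter; bystander. Origin: centre of its underside
- tube_rack: blue rack of test tubes, 75 x 200 x 108 mm; bystander. Origin: centre of its underside
- sample1: sample bottle, white plastic with black screw cap, 140 mm tall, body 66 mm diameter up to 92 mm, neck 45 mm, cap 50 mm diameter x 26 mm tall at the top; half full, 0.3 to 0.5 kg. Origin: centre of its underside, z up. May be absent (None)
- sample1_label (a point): centre of the white barcode label, 20 x 42 mm, on top of the cap of sample1, 140 mm above the sample's foot. Axes as the sample's: z up out of the label, y along the label's long side (a scan line along y crosses all the bars), x along the bars
- sample2: squat sample jar, white plastic with black lid, 76 mm tall, body 61 mm diameter, lid 64 mm diameter x 24 mm tall at the top; half full, 0.15 to 0.3 kg. Origin: centre of its underside, z up. May be absent (None)
- sample2_label (a point): centre of the white barcode label, 20 x 42 mm, on top of the cap of sample2, 76 mm above the sample's foot. Axes as the sample's: z up out of the label, y along the label's long side (a scan line along y crosses all the bars), x along the bars
- sample3: sample bottle, white plastic with black screw cap, 140 mm tall, body 66 mm diameter up to 92 mm, neck 45 mm, cap 50 mm diameter x 26 mm tall at the top; half full, 0.3 to 0.5 kg. Origin: centre of its underside, z up. May be absent (None)
- sample3_label (a point): centre of the white barcode label, 20 x 42 mm, on top of the cap of sample3, 140 mm above the sample's foot. Axes as the sample's: z up out of the label, y along the label's long side (a scan line along y crosses all the bars), x along the bars
- sample4: squat sample jar, white plastic with black lid, 76 mm tall, body 61 mm diameter, lid 64 mm diameter x 24 mm tall at the top; half full, 0.15 to 0.3 kg. Origin: centre of its underside, z up. May be absent (None)
- sample4_label (a point): centre of the white barcode label, 20 x 42 mm, on top of the cap of sample4, 76 mm above the sample's foot. Axes as the sample's: z up out of the label, y along the label's long side (a scan line along y crosses all the bars), x along the bars
- sample5: sample bottle, white plastic with black screw cap, 140 mm tall, body 66 mm diameter up to 92 mm, neck 45 mm, cap 50 mm diameter x 26 mm tall at the top; half full, 0.3 to 0.5 kg. Origin: centre of its underside, z up. May be absent (None)
- sample5_label (a point): centre of the white barcode label, 20 x 42 mm, on top of the cap of sample5, 140 mm above the sample's foot. Axes as the sample's: z up out of the label, y along the label's long side (a scan line along y crosses all the bars), x along the bars
- sample6: squat sample jar, white plastic with black lid, 76 mm tall, body 61 mm diameter, lid 64 mm diameter x 24 mm tall at the top; half full, 0.15 to 0.3 kg. Origin: centre of its underside, z up. May be absent (None)
- sample6_label (a point): centre of the white barcode label, 20 x 42 mm, on top of the cap of sample6, 76 mm above the sample's foot. Axes as the sample's: z up out of the label, y along the label's long side (a scan line along y crosses all the bars), x along the bars

How it is judged:
By the outcome, as a careful person would: the job done as asked, in the order asked, and still so for the second after the job is handed in, with the robot touching nothing.
Of sample1, sample2, sample3, sample4, sample5, sample6 only 4 to 6 are there at a start; the rules pass over those that are not, and their reading is None.
At some moment in a run one of sample1, sample2, sample3, sample4, sample5, sample6 may be knocked a few centimetres aside while the robot is not near it.
It also fails if it takes over 210 s, if anything falls off the work surface, if the arm or the gripper's body presses on something with over 40 N, if the wrist force passes 120 N, or if a joint passes its speed limit or range.

## Robot

A 6-joint arm with a two-finger parallel gripper is mounted at the origin on the work surface. World frame = base frame: x ahead of the robot, y to its left, z up, the work surface at z = 0. Lengths are in m, angles in degrees, forces in N, time in s.
With the tool pointing down it reaches from about 0.3 to 0.75 m from the base axis. Payload 8.5 kg.
Tool frame: the origin (TCP) lies on the centre line of the jaws, within the pads' length; the fingertips stand 22 mm ahead of it and the grasp point (between the pads) lies 3 mm ahead of it (env.tip_reach is the distance from the TCP to the fingertips, in m); y points along the fingers, z is the direction in which the jaws open and shut, and the axes are right-handed (so a half turn about y gives the same grasp; the last joint's range is limited). The gripper opens to 85 mm and grips with 20 to 120 N. Pads are 22 mm wide; open, the fingers measure 114 mm over their backs; the gripper's body (76 mm by 85 mm) begins 54 mm behind the grasp point. The pads swing forward as they close: fully open they stand 13 mm farther back than shut.
Start: joints at [-82.122, 21.807, 74.336, -0, 83.858, -12.336], TCP at [0.19, -0.516, 0.253] pointing down, gripper open.
Joint ranges: [-178.18, 178.18], [-50.72, 133.34], [12.68, 142.11], [-81.47, 261.47], [9.98, 163.14], [-165.26, 165.26]. Speed limits (degrees/s): [136.94, 136.94, 180, 180, 180, 180].

## Interface

Orientations are given as a 3x3 rotation matrix whose columns are the frame's x, y, z axes.
In Python, from rig import env, get_image gives the robot as it stands. The module is installed in compiled form; this text tells all that it offers.
- The arm moves only by the tool carry_out, never from a script. Its argument "targets" is a list that holds one entry, the list of rows, each a list of 7 numbers: the closure, from 0 (fully open) to 1 (shut), then the shift along the world's x, y, z in mm, then the turn, a rotation vector about the world's x, y, z in degrees. In form: [[[claw, dx, dy, dz, ax, ay, az], ...]]. A call has 1 to 20 rows; each row is the pose to reach, as a shift and turn from the pose commanded when the call began; what a row does not reach only later rows make up. A row lasts 1/12 s, in which the tool goes at most 41.7 mm and 7.16 degrees, less where a joint would pass 70% of its speed; a pose out of reach is approached as far as the arm can. A call with a gripper value outside its range is refused whole. The fingers move at their own pace and stop on an object; "squeeze" is the grip in N (left out, the last holds). Time passes only in rows, so rows that repeat a pose let the fingers close. It gives the time, the measured TCP pose, the force and the opening at its end, in the units of the state.
- env.observe(): the state, without advancing time (a new reading comes with each control period).
- get_image(name): name is "scene" or "top" or "wrist"; returns a dict with "img" (400x640x3 uint8, red, green, blue), "fx", "fy", "cx", "cy" (pixels), "rvec" (rotation vector, rad) and "tvec" (3), from world to camera coordinates, as OpenCV has them. Camera axes: x right, y down, z forward; pixel columns grow to the right and rows downward; lengths in m; the calibration is good to about 2 mm. A picture is of the moment at which its call begins. There is no depth.
- env.close_job(): hands the job in, once; it reports no verdict.
The state is a dict: "time_s": time; "q": joint angles; "qvel": joint speeds; "joint_efforts": joint torques, N m; "position": TCP position; "tool_rot": TCP orientation; "ft_force": force on the tool from outside, world axes, zero at the start; "wrist_torque": the same for the moment, N m; "grip_width": finger opening in m.
Only numpy, scipy, OpenCV 4.12 (cv2) and the standard library are available. Lean on these libraries where they do the work, as an engineer would, in place of code of your own. Each camera call takes 0.05 s, during which the arm holds its last target.

## Working session

There is one attempt and no reset: what is moved stays moved. The work goes in short steps, Python scripts to look and compute and a tool call to move; the robot and the scene stay as the last step left them, time stands still between calls to the robot, and variables do not carry over. Pictures are saved under pics/ and viewed, and the job is handed in when it is done.

Besides the shell and the picture viewer there is one more tool, called after "Emit:" as name(argument=value, ...), one argument or row to a line, values as JSON. carry_out: Moves the arm, as the interface text tells. Its arguments: {"type":"object","properties":{"targets":{"type":"array"},"squeeze":{"type":"number"}},"required":["targets"]}

```bash
mkdir -p pics; cat > h.py <<'E'
import numpy as np, cv2
from rig import env, get_image
def snap(name, fn):
    d=get_image(name); cv2.imwrite('pics/'+fn, cv2.cvtColor(d['img'],cv2.COLOR_RGB2BGR))
    import pickle; pickle.dump(d,open('pics/'+fn+'.pkl','wb'))
    return d
def cam(d):
    R=cv2.Rodrigues(np.array(d['rvec'],float))[0]; t=np.array(d['tvec'],float).ravel()
    return R,t
def ray(d,u,v):
    R,t=cam(d); c=-R.T@t
    r=R.T@np.array([(u-d['cx'])/d['fx'],(v-d['cy'])/d['fy'],1.]); return c,r/np.linalg.norm(r)
def onz(d,u,v,z):
    c,r=ray(d,u,v); return c+r*(z-c[2])/r[2]
def proj(d,P):
    R,t=cam(d); p=R@np.array(P,float)+t
    return np.array([p[0]/p[2]*d['fx']+d['cx'],p[1]/p[2]*d['fy']+d['cy']])
def tri(obs):
    A=np.zeros((3,3));b=np.zeros(3)
    for d,u,v in obs:
        c,r=ray(d,u,v);M=np.eye(3)-np.outer(r,r);A+=M;b+=M@c
    return np.linalg.solve(A,b)
def load(fn):
    import pickle; return pickle.load(open('pics/'+fn+'.pkl','rb'))
def st():
    s=env.observe(); np.set_printoptions(precision=4,suppress=True)
    for k in ('time_s','q','position','tool_rot','ft_force','wrist_torque','grip_width'): print(k,np.array(s[k]).tolist() if k!='tool_rot' else np.round(s[k],3).tolist())
E
python3 - <<'E'
from h import *
st(); print(env.tip_reach)
for n in('scene','top','wrist'):
    d=snap(n,n+'0.png'); R,t=cam(d); print(n,d['fx'],d['cx'],d['cy'],-R.T@t,R[2])
E
```

```text
time_s 0.0
q [-82.12242582277591, 21.839506351526985, 74.38554258353503, -0.0019413779989319636, 83.85717356252579, -12.337311874707]
position [0.1899870049915618, -0.5158594297510095, 0.2527210151404026]
tool_rot [[-0.938, -0.0, 0.346], [-0.346, 0.001, -0.938], [-0.0, -1.0, -0.001]]
ft_force [0.015201527360968158, 0.280825065404886, 0.31553795813184815]
wrist_torque [-0.03075380899282115, 0.005053600711434569, 0.025656936579996]
grip_width 0.08518820501572337
0.022
scene 405.53186491164524 321.90850892439823 199.89460300854884 [1.2039 0.237  1.0244] [-0.5382 -0.2236 -0.8126]
top 520.1013081008958 324.84062819680844 208.99198338768687 [0.4171 0.0109 1.9527] [ 0.1124 -0.006  -0.9936]
wrist 344.67368650160074 316.54796605699414 204.0140296399092 [ 0.2522 -0.4932  0.3721] [-0.2482 -0.0892 -0.9646]
```

View pics/scene0.png

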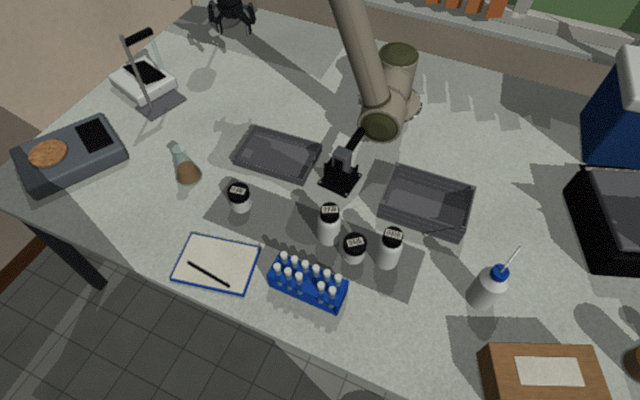

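View pics/top0.png

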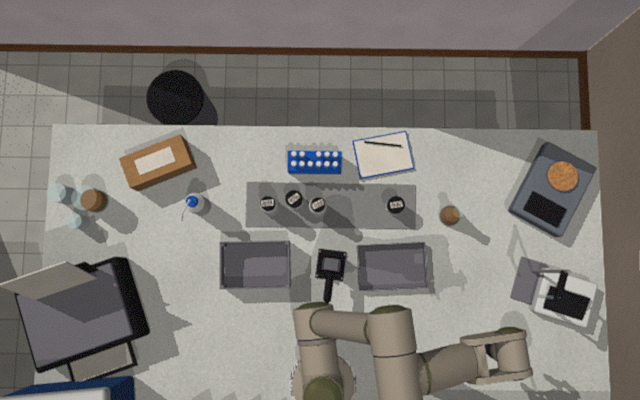

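View pics/wrist0.png

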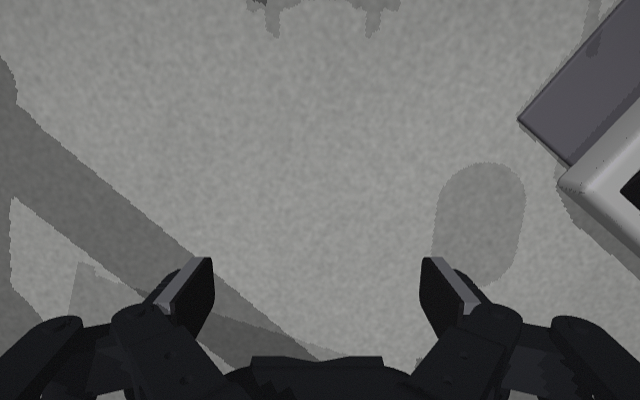

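```bash
python3 - <<'E'
from h import *
d=load('top0.png'); im=cv2.cvtColor(d['img'],cv2.COLOR_RGB2BGR)
cv2.imwrite('pics/a.png',cv2.resize(im[145:315,205:465],None,fx=3,fy=3,interpolation=cv2.INTER_CUBIC))
d=load('scene0.png'); im=cv2.cvtColor(d['img'],cv2.COLOR_RGB2BGR)
cv2.imwrite('pics/b.png',cv2.resize(im[110:310,200:440],None,fx=3,fy=3,interpolation=cv2.INTER_CUBIC))
E
```

```text
(no output)
```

View pics/a.png

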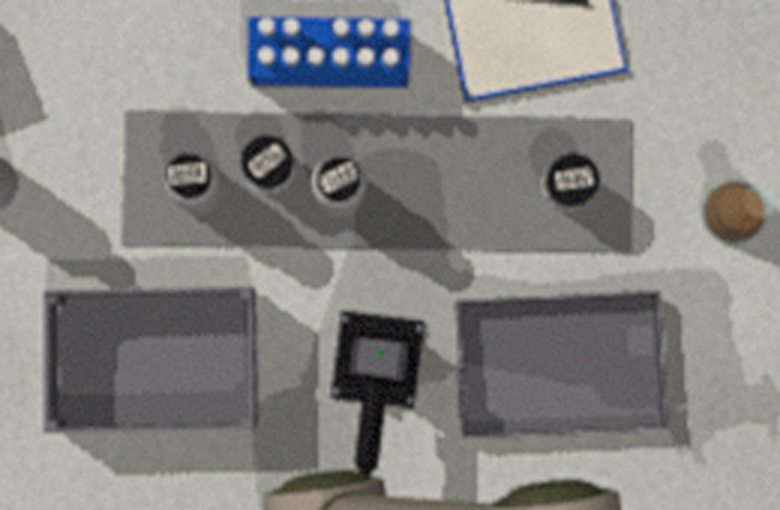

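View pics/b.png

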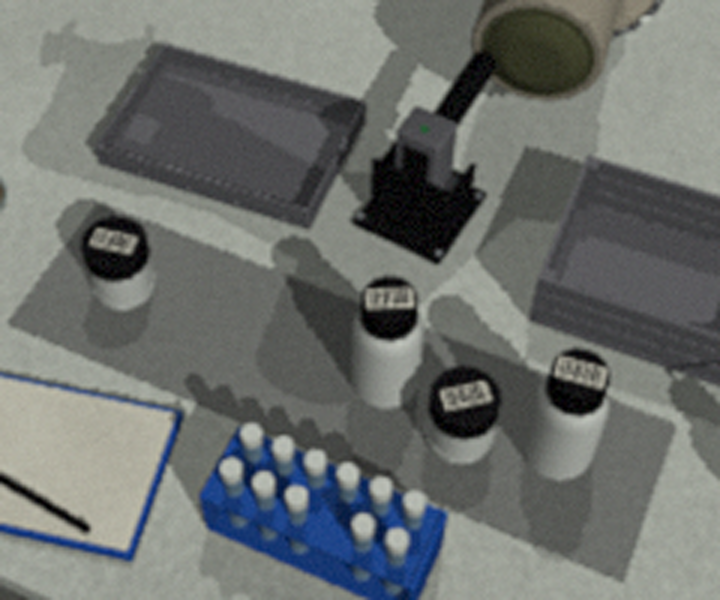

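```bash
cat > coarse.py <<'E'
from h import *
def labels(d,roi,thr=150,f=6):
    x0,y0,x1,y1=roi
    g=cv2.resize(cv2.cvtColor(d['img'],cv2.COLOR_RGB2GRAY)[y0:y1,x0:x1],None,fx=f,fy=f,interpolation=cv2.INTER_CUBIC)
    return g
E
python3 - <<'E'
from h import *
def T(u,v): return 205+(u+.5)/3-.5,145+(v+.5)/3-.5
def S(u,v): return 200+(u+.5)/3-.5,110+(v+.5)/3-.5
t=load('top0.png');s=load('scene0.png')
P={'s1':((187,173),(580,369)),'s2':((267,160),(467,396)),'s3':((339,177),(389,299)),'s6':((573,180),(114,240)),'led':((380,352),(425,129)),
'bk_out_fl':((44,288),None)}
for k,(a,b) in P.items():
    if b:
        p=tri([(t,*T(*a)),(s,*S(*b))]); print(k,p, proj(t,p)-T(*a),proj(s,p)-S(*b))
print('basket corners z=.075',[onz(t,*T(*c),.075).round(3).tolist() for c in((46,292),(253,290),(256,428),(46,430))])
print('tray z=.032',[onz(t,*T(*c),.032).round(3).tolist() for c in((458,302),(656,293),(663,425),(463,435))])
print('mat',[onz(t,*T(*c),.004).round(3).tolist() for c in((124,112),(631,121),(632,250),(122,245))])
print('holder',[onz(t,*T(*c),z).round(3).tolist() for z in(.03,.08) for c in((343,314),(424,323),(417,407),(333,398))])
print('handle',onz(t,*T(366,468),.116), onz(t,*T(380,352),.135))
E
```

```text
s1 [0.64250717 0.20122001 0.15008685] [ 0.25927262 -0.04375427] [0.36410405 0.0583854 ]
s2 [0.6675884 0.1137582 0.0814714] [-0.18689387  0.04598045] [-0.25985758 -0.03653811]
s3 [0.6403294  0.02510772 0.1438006 ] [ 0.05533291 -0.01749208] [0.07685562 0.00870025]
s6 [ 0.64778388 -0.25817184  0.08146953] [ 0.27472037 -0.1469647 ] [0.39436801 0.02367968]
led [ 0.43741771 -0.02427296  0.13853254] [-0.01848877  0.00565103] [-0.02271774 -0.00254814]
basket corners z=.075 [[0.506, 0.376, 0.075], [0.511, 0.128, 0.075], [0.347, 0.121, 0.075], [0.342, 0.371, 0.075]]
tray z=.032 [[0.501, -0.122, 0.032], [0.514, -0.366, 0.032], [0.353, -0.372, 0.032], [0.339, -0.128, 0.032]]
mat [[0.737, 0.299, 0.004], [0.733, -0.342, 0.004], [0.569, -0.342, 0.004], [0.569, 0.297, 0.004]]
holder [[0.485, 0.019, 0.03], [0.475, -0.08, 0.03], [0.372, -0.072, 0.03], [0.382, 0.031, 0.03], [0.483, 0.019, 0.08], [0.473, -0.078, 0.08], [0.373, -0.07, 0.08], [0.383, 0.03, 0.08]]
handle [ 0.30348727 -0.00959737  0.116     ] [ 0.43747744 -0.02440564  0.135     ]
```

Emit:
carry_out(
  targets=[
    [[0,25,30,20,0,0,-2],[0,50,60,40,0,0,-4],[0,75,92,60,0,0,-6],[0,100,124,80,0,0,-8],[0,125,155,100,0,0,-10],[0,150,186,120,0,0,-12],[0,175,218,130,0,0,-14],[0,200,250,140,0,0,-16],[0,225,280,150,0,0,-18],[0,250,310,150,0,0,-20],[0,275,342,150,0,0,-22],[0,300,375,150,0,0,-24],[0,325,405,150,0,0,-26],[0,350,435,150,0,0,-26],[0,370,465,150,0,0,-26],[0,390,490,150,0,0,-26],[0,400,500,150,0,0,-26],[0,400,500,150,0,0,-26],[0,400,500,150,0,0,-26],[0,400,500,150,0,0,-26]],
  ],
)

```text
time_s: 1.82
position: [0.5896, -0.0168, 0.4033]
tool_rot: [[-0.995, -0.0, -0.102], [0.102, -0.0, -0.995], [0.0, -1.0, 0.0]]
ft_force: [-0.1, -0.2, 0.0]
grip_width: 0.0855
```

```bash
python3 - <<'E'
from h import *
st()
d=snap('wrist','w1.png'); R,t=cam(d); print(-R.T@t,R[2],d['img'].shape)
E
```

```text
time_s 1.8167
q [-13.11679537028113, 23.344679595374224, 47.85701395777166, -0.014006624985123426, 108.81989775822746, 82.70652756791561]
position [0.5895935635425147, -0.01679311255458007, 0.4032668918139811]
tool_rot [[-0.995, -0.0, -0.102], [0.102, -0.0, -0.995], [0.0, -1.0, 0.0]]
ft_force [-0.12319644402149985, -0.20614010481305092, 0.001304919919073222]
wrist_torque [-0.034023564787691495, 0.04101048342258819, -0.031686076664430206]
grip_width 0.08552819879586314
[ 0.6556 -0.0238  0.5225] [-0.2632  0.0274 -0.9643] (400, 640, 3)
```

View pics/w1.png

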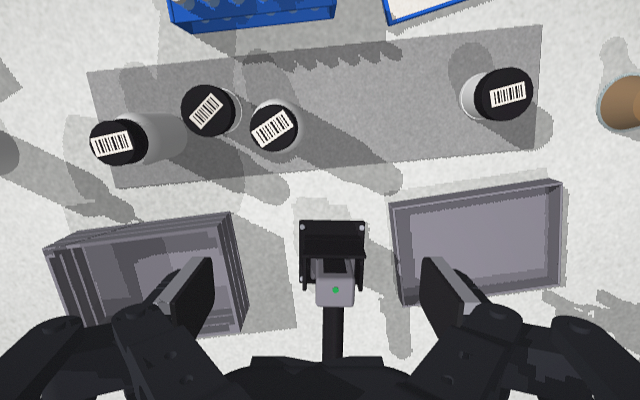

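```bash
cat > lab.py <<'E'
from h import *
def label(d,u,v,r=30,f=4,thr=110,minA=60):
    """label quad near pixel (u,v): returns list of centre px and 4 corners px"""
    g=cv2.cvtColor(d['img'],cv2.COLOR_RGB2GRAY); x0,y0=int(u)-r,int(v)-r
    c=g[max(y0,0):y0+2*r,max(x0,0):x0+2*r]; x0=max(x0,0);y0=max(y0,0)
    c=cv2.resize(c,None,fx=f,fy=f,interpolation=cv2.INTER_CUBIC)
    b=(c>thr).astype(np.uint8)
    b=cv2.morphologyEx(b,cv2.MORPH_CLOSE,np.ones((3*f//2,3*f//2)))
    n,L,S,C=cv2.connectedComponentsWithStats(b)
    best=None
    for i in range(1,n):
        x,y,w,h,a=S[i]
        if x<=0 or y<=0 or x+w>=c.shape[1] or y+h>=c.shape[0] or a<minA*f*f*.3: continue
        dist=np.hypot(*(C[i]-np.array([(u-x0)*f,(v-y0)*f])))
        if best is None or dist<best[0]: best=(dist,i)
    if best is None: return None
    cn,_=cv2.findContours((L==best[1]).astype(np.uint8),cv2.RETR_EXTERNAL,cv2.CHAIN_APPROX_NONE)
    rc=cv2.minAreaRect(max(cn,key=len)); q=cv2.boxPoints(rc)
    q=(q+.5)/f-.5+[x0,y0]
    return q.mean(0),q
def ldir(d,q,z):
    P=np.array([onz(d,*p,z)[:2] for p in q]); e1=P[1]-P[0];e2=P[2]-P[1]
    if np.linalg.norm(e1)<np.linalg.norm(e2): e1,e2=e2,e1
    a=np.degrees(np.arctan2(-e1[0],e1[1])) # yaw of frame whose y is e1
    a=(a+90)%180-90
    return P.mean(0),a,np.linalg.norm(e1),np.linalg.norm(e2)
E
python3 - <<'E'
from lab import *
w=load('w1.png');t=load('top0.png');s=load('scene0.png')
seeds={1:((112,144),(393,233),.144),2:((207,110),(355,242),.08),3:((272,128),(329,209),.144),6:((508,94),(238,190),.08)}
for k,(a,b,z) in seeds.items():
    la=label(w,*a,r=45,thr=130); lb=label(s,*b,r=16,thr=100,minA=20); lt=label(t,*proj(t,onz(w,*a,z)),r=14,minA=10,thr=100)
    P=tri([(w,*la[0]),(s,*lb[0])]); print(k,la[0],lb[0],'tri',P.round(4),'ws',np.round(ldir(w,la[1],z)[0],4),[round(float(x),4) for x in ldir(w,la[1],z)[1:]], 'scene',[np.round(x,3) for x in ldir(s,lb[1],z)],'top',None if lt is None else [np.round(x,3) for x in ldir(t,lt[1],z)])
print('scanner LED tri',tri([(w,335,289.5),(s,200+425/3,110+129/3)]))
E
python3 - <<'E'
import cv2
im=cv2.imread('pics/w1.png'); cv2.imwrite('pics/w1c.png',cv2.resize(im[205:365,270:400],None,fx=4,fy=3.7,interpolation=cv2.INTER_CUBIC))
E
```

```text
Traceback (most recent call last):
TypeError: 'NoneType' object is not subscriptable
```

View pics/w1c.png

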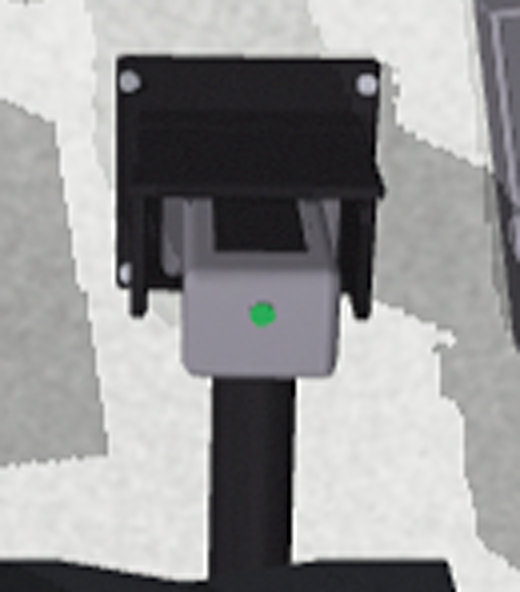

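```bash
cat > meas.py <<'E'
from lab import *
def run(w,s,t,seeds):
  for k,(a,b,z) in seeds.items():
    la=label(w,*a,r=32,thr=130,f=4); 
    if la is None: print(k,'no w');continue
    c,yaw,l,ww=ldir(w,la[1],z); print(k,'wrist',c.round(4),'yaw %.1f size %.4f %.4f'%(yaw,l,ww),end=' ')
    lb=None
    for thr in (90,110,130):
      for r in (8,10,12,14):
        lb=lb or label(s,*b,r=r,thr=thr,minA=20)
    if lb is None: print('no s')
    else:
        P=tri([(w,*la[0]),(s,*lb[0])]); print('tri',P.round(4), 'res',(proj(w,P)-la[0]).round(1))
E
python3 - <<'E'
from meas import *
w=load('w1.png');t=load('top0.png');s=load('scene0.png')
seeds={1:((112,144),(393,233),.144),2:((207,110),(355,242),.08),3:((272,128),(329,209),.144),6:((508,94),(238,190),.08)}
run(w,s,t,seeds)
L=(335,289.5)
print('LED tri',tri([(w,*L),(s,200+425/3,110+129/3)]))
def C(u,v): return 270+(u+.5)/4-.5,205+(v+.5)/3.7-.5
for n,(p,z) in {'led':((262,314),.135),'topfl':((186,268),.135),'topfr':((338,268),.135),'topbr':((334,374),.135),'topbl':((188,374),.135),'hscrewL':((129,81),.0),'hscrewR':((367,84),.0),'hscrewBL':((125,273),0),'handR':((293,480),.12),'handL':((212,480),.12),'hL2':((210,560),.12),'hR2':((291,560),.12)}.items(): print(n,onz(w,*C(*p),z).round(4))
E
```

```text
1 no w
2 wrist [0.6677 0.1134] yaw 37.9 size 0.0429 0.0205 tri [0.6676 0.1134 0.0806] res [-0.3  0.2]
3 wrist [0.6406 0.0259] yaw 27.2 size 0.0425 0.0210 tri [0.6407 0.0259 0.1451] res [-0.2  0.2]
6 wrist [ 0.6494 -0.2583] yaw 9.7 size 0.0446 0.0214 tri [ 0.6495 -0.2582  0.0811] res [ 0.3 -0. ]
LED tri [ 0.43742637 -0.02381914  0.13671148]
led [ 0.4372 -0.0245  0.135 ]
topfl [ 0.4566 -0.0026  0.135 ]
topfr [ 0.4518 -0.0494  0.135 ]
topbr [ 0.412  -0.0452  0.135 ]
topbl [0.4167 0.0008 0.135 ]
hscrewL [0.4782 0.0183 0.    ]
hscrewR [ 0.4671 -0.0764  0.    ]
hscrewBL [0.3874 0.0303 0.    ]
handR [ 0.3604 -0.029   0.12  ]
handL [ 0.3632 -0.0018  0.12  ]
hL2 [0.329  0.0022 0.12  ]
hR2 [ 0.3261 -0.0255  0.12  ]
```

Emit:
carry_out(
  targets=[
    [[0,-20,-1,-20,0,0,0],[0,-50,-3,-50,0,0,0],[0,-80,-5,-80,0,0,-0.5],[0,-110,-6,-110,0,0,-0.5],[0,-135,-7,-130,0,0,-0.5],[0,-148,-7.5,-145,0,0,-0.5],[0,-153.5,-7.5,-153,0,0,-0.5],[0,-153.5,-7.5,-153,0,0,-0.5],[0,-153.5,-7.5,-153,0,0,-0.5]],
  ],
)

```text
time_s: 2.62
position: [0.4364, -0.0243, 0.251]
tool_rot: [[-0.994, 0.001, -0.111], [0.111, -0.0, -0.994], [-0.001, -1.0, 0.0]]
ft_force: [-0.1, 0.3, 0.6]
grip_width: 0.0855
```

```bash
python3 - <<'E'
from h import *
st()
d=snap('wrist','w2.png')
from meas import *
w=load('w1.png');s=load('scene0.png')
for r in (24,27,30):
  for thr in (110,130,150):
    la=label(w,112,144,r=r,thr=thr)
    if la: print(r,thr,la[0],ldir(w,la[1],.144))
E
```

```text
time_s 2.6167
q [-18.777643993926358, 10.507155590835403, 91.14234954003362, -0.002456809531087785, 78.29137171581762, 77.59588484021708]
position [0.43637721968438536, -0.024269866356947653, 0.25098077176451533]
tool_rot [[-0.994, 0.001, -0.111], [0.111, -0.0, -0.994], [-0.001, -1.0, 0.0]]
ft_force [-0.0643413803629263, 0.28365609089293664, 0.603264642151637]
wrist_torque [-0.013916966975650818, -0.023120525090094032, 0.020039288764350814]
grip_width 0.08551879363610307
```

View pics/w2.png

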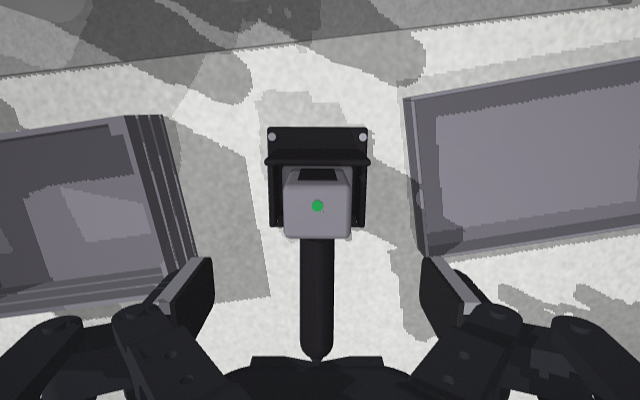

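```bash
python3 - <<'E'
from lab import *
d=load('w2.png')
print('pred',proj(d,[.436,-.0243,.135]))
for n,p in dict(led=(318,205),fl=(284,181),fr=(350,179),bl=(285,237),br=(352,237)).items(): print(n,onz(d,*p,.135).round(4))
print('2-view led',tri([(d,318,205),(load('w1.png'),335,289.5)]))
print('screws',onz(d,271,137,.003),onz(d,363,137,.003),'handle end',onz(d,317,355,.116))
w=load('w1.png'); im=w['img'][110:180,70:160]; cv2.imwrite('pics/l1.png',cv2.resize(cv2.cvtColor(im,cv2.COLOR_RGB2BGR),None,fx=7,fy=7,interpolation=cv2.INTER_NEAREST))
E
```

```text
pred [316.5102351  207.21233161]
led [ 0.4375 -0.0255  0.135 ]
fl [ 0.4573 -0.004   0.135 ]
fr [ 0.4536 -0.0497  0.135 ]
bl [0.4162 0.001  0.135 ]
br [ 0.4108 -0.0474  0.135 ]
2-view led [ 0.43761342 -0.02496075  0.13565368]
screws [0.48027839 0.01880764 0.003     ] [ 0.46948773 -0.07708927  0.003     ] handle end [ 0.29803431 -0.00918933  0.116     ]
```

View pics/l1.png

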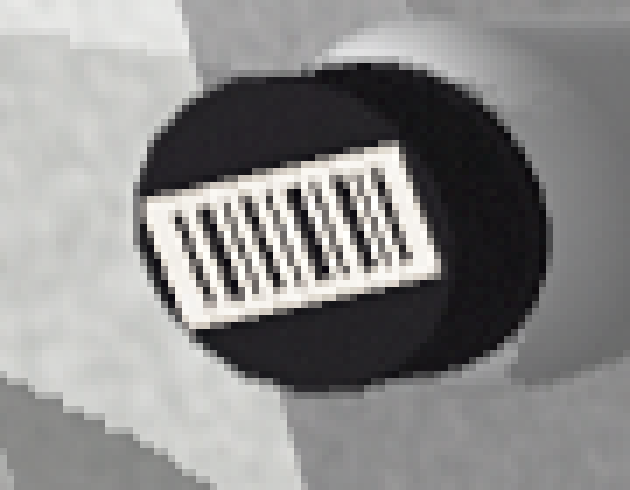

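Emit:
carry_out(
  targets=[
    [[0,0,-0.5,-20,0,0,0],[0,0,-0.5,-50,0,0,0],[0,0,-0.5,-80,0,0,0],[0,0,-0.5,-105,0,0,0],[0,0,-0.5,-120,0,0,0],[0,0,-0.5,-128,0,0,0],[0,0,-0.5,-128,0,0,0],[0.5,0,-0.5,-128,0,0,0],[0.9,0,-0.5,-128,0,0,0],[0.9,0,-0.5,-128,0,0,0],[0.9,0,-0.5,-128,0,0,0],[0.9,0,-0.5,-128,0,0,0],[0.9,0,-0.5,-128,0,0,0],[0.9,0,-0.5,-128,0,0,0]],
  ],
  squeeze=50,
)

```text
time_s: 3.83
position: [0.4372, -0.0244, 0.1235]
tool_rot: [[-0.994, 0.003, -0.109], [0.109, -0.001, -0.994], [-0.003, -1.0, 0.001]]
ft_force: [0.0, 0.1, 6.6]
grip_width: 0.0493
```

```bash
python3 - <<'E'
from lab import *
st(); d=snap('wrist','w3.png')
w=load('w1.png'); q=np.array([(148,200),(400,145),(440,272),(192,330)])/7.+[70-.5,110-.5]
print(q.mean(0),ldir(w,q,.144), tri([(w,*q.mean(0)),(load('scene0.png'),200+580/3,110+369/3)]))
E
```

```text
time_s 3.8333
q [-18.753174276424613, 19.798687466276427, 102.96244105641102, 0.0034003173281364116, 57.073893397244355, 77.52997009603405]
position [0.4372483204155926, -0.024352913244300674, 0.12350486533648652]
tool_rot [[-0.994, 0.003, -0.109], [0.109, -0.001, -0.994], [-0.003, -1.0, 0.001]]
ft_force [0.04293614800747558, 0.06661352096279394, 6.586559100365813]
wrist_torque [0.08060446556967156, 0.12266027404713088, -0.01820950446315024]
grip_width 0.0492882708463696
[111.6429 143.3214] (array([0.643 , 0.2015]), np.float64(5.835973321815885), np.float64(0.04103430783727389), np.float64(0.01967734094369966)) [0.6424 0.2006 0.1471]
```

View pics/w3.png

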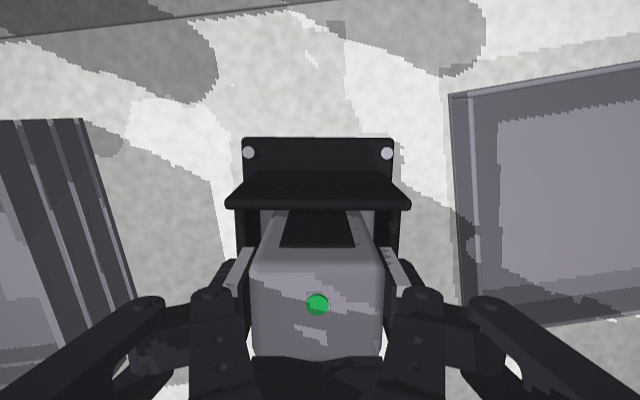

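Emit:
carry_out(
  targets=[
    [[0.9,0,0,5,0,0,0],[0.9,0,0,15,0,0,0],[0.9,0,0,30,0,0,0],[0.9,0,0,50,0,0,0],[0.9,0,0,75,0,0,0],[0.9,0,0,100,0,0,0],[0.9,0,0,125,0,0,0],[0.9,0,0,150,0,0,0],[0.9,0,0,170,0,0,0],[0.9,0,0,180,0,0,0],[0.9,0,0,180,0,0,0],[0.9,0,0,180,0,0,0]],
  ],
)

```text
time_s: 4.88
position: [0.4363, -0.024, 0.3024]
tool_rot: [[-0.994, 0.0, -0.11], [0.11, -0.0, -0.994], [-0.0, -1.0, 0.0]]
ft_force: [-0.4, 0.0, -2.4]
grip_width: 0.0496
```

```bash
python3 - <<'E'
from lab import *
st(); d=snap('wrist','w4.png');snap('scene','s4.png');snap('top','t4.png')
s=cv2.imread('pics/s4.png')[110:310,180:440]; t=cv2.imread('pics/t4.png')[145:315,205:465]
cv2.imwrite('pics/c4.png',np.vstack([cv2.resize(s,None,fx=2,fy=1.6),cv2.resize(t,None,fx=2,fy=1.6)]))
E
```

```text
time_s 4.8833
q [-18.74953405541757, 8.212975555009496, 85.22006962127745, -0.00022623828073779122, 86.5453251217976, 77.53700460551164]
position [0.43625419365123985, -0.024000525531929662, 0.3023696668729613]
tool_rot [[-0.994, 0.0, -0.11], [0.11, -0.0, -0.994], [-0.0, -1.0, 0.0]]
ft_force [-0.3848888460649408, 0.01780829212564072, -2.4031673379412246]
wrist_torque [-0.08954856677296084, -0.0432469606711847, -0.034543350606417715]
grip_width 0.04959052662181424
```

View pics/w4.png

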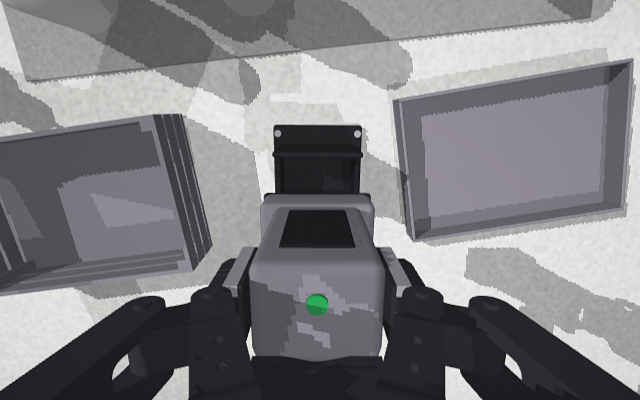

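View pics/c4.png

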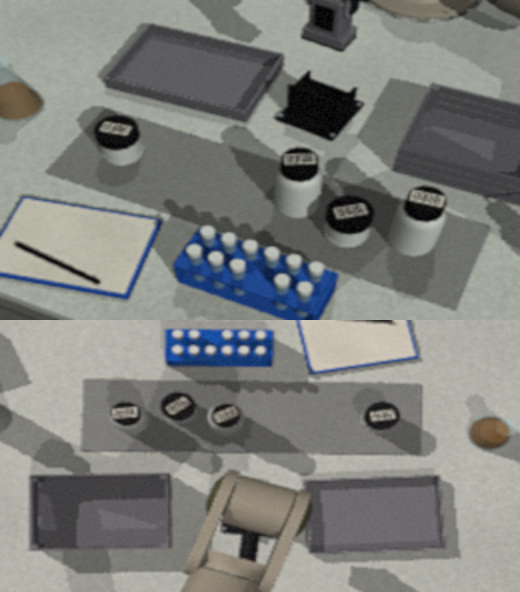

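Emit:
carry_out(
  targets=[
    [[0.9,8,8,0,0,0,0],[0.9,24,26,0,0,0,1],[0.9,44,48,0,0,0,2],[0.9,66,72,0,0,0,4],[0.9,88,96,0,0,0,5],[0.9,110,120,0,0,0,6],[0.9,132,144,0,0,0,8],[0.9,154,168,0,0,0,9],[0.9,174,190,0,0,0,10],[0.9,190,207,0,0,0,11],[0.9,202,219,0,0,0,12],[0.9,207.5,225.5,0,0,0,12],[0.9,207.5,225.5,0,0,0,12],[0.9,207.5,225.5,0,0,0,12],[0.9,207.5,225.5,0,0,0,12]],
  ],
)

```text
time_s: 6.28
position: [0.6438, 0.2013, 0.3019]
tool_rot: [[-0.995, -0.001, 0.099], [-0.099, -0.0, -0.995], [0.001, -1.0, 0.0]]
ft_force: [-0.5, -1.1, -0.6]
grip_width: 0.0493
```

```bash
python3 - <<'E'
from lab import *
st(); d=snap('wrist','w5.png');snap('scene','s5.png')
E
```

```text
time_s 6.2833
q [7.334442137615788, 34.05015075089989, 45.50769482616781, -0.005499229579230303, 100.49269888268618, 91.63436739502114]
position [0.6437508485881278, 0.20130666506465766, 0.30189891378291966]
tool_rot [[-0.995, -0.001, 0.099], [-0.099, -0.0, -0.995], [0.001, -1.0, 0.0]]
ft_force [-0.47484077036875266, -1.1287664790183694, -0.6161236522787721]
wrist_torque [-0.006706772890825894, -0.010305557074404314, 0.0025859786048162007]
grip_width 0.049283401300047436
```

View pics/w5.png

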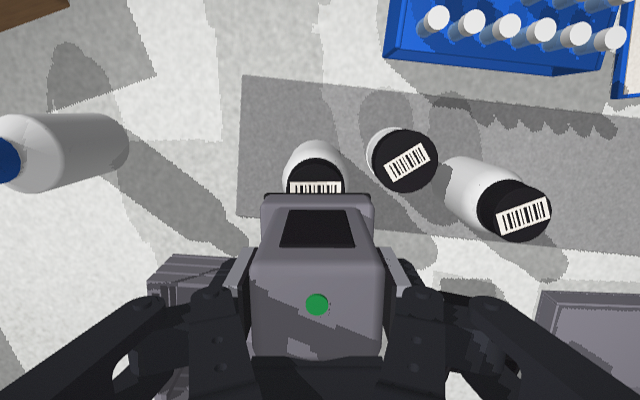

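View pics/s5.png

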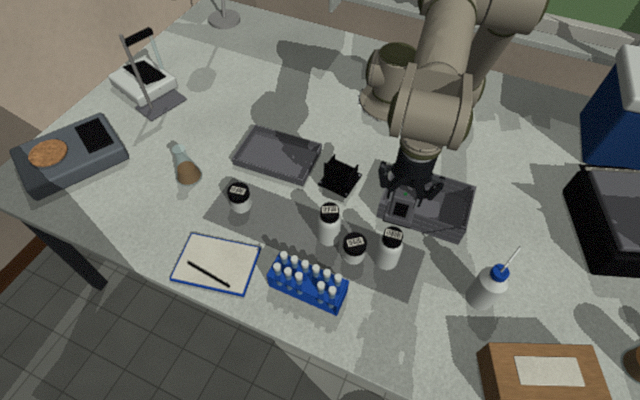

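Emit:
carry_out(
  targets=[
    [[0.9,0,0,0,0,0,0],[0.9,0,0,0,0,0,0],[0.9,0,0,0,0,0,0],[0.9,0,0,0,0,0,0],[0.9,0,0,0,0,0,0],[0.9,0,0,0,0,0,0],[0.9,0,0,0,0,0,0],[0.9,0,0,0,0,0,0],[0.9,0,0,0,0,0,0],[0.9,0,0,0,0,0,0],[0.9,0,0,0,0,0,0],[0.9,0,0,0,0,0,0],[0.9,0,0,0,0,0,0],[0.9,0,0,0,0,0,0],[0.9,0,0,0,0,0,0],[0.9,0,0,0,0,0,0],[0.9,0,0,0,0,0,0],[0.9,0,0,0,0,0,0]],
  ],
)

```text
time_s: 7.88
position: [0.644, 0.2014, 0.3023]
tool_rot: [[-0.995, 0.0, 0.1], [-0.1, 0.0, -0.995], [-0.0, -1.0, -0.0]]
ft_force: [-0.6, -0.2, -1.5]
grip_width: 0.0495
```

```bash
python3 - <<'E'
from lab import *
d=snap('wrist','w6.png'); print(env.observe()['time_s'])
for p,z in (((405,162),.08),((523,214),.144)):
    for r in (26,30):
        l=label(d,*p,r=r,thr=130)
        if l: print(ldir(d,l[1],z))
E
```

```text
7.9333
(array([0.66785751, 0.1137896 ]), np.float64(37.96573338084133), np.float64(0.04260266709491313), np.float64(0.020928231130637222))
(array([0.66785751, 0.1137896 ]), np.float64(37.96573453137211), np.float64(0.042602667469494766), np.float64(0.020928231959264625))
```

View pics/w6.png

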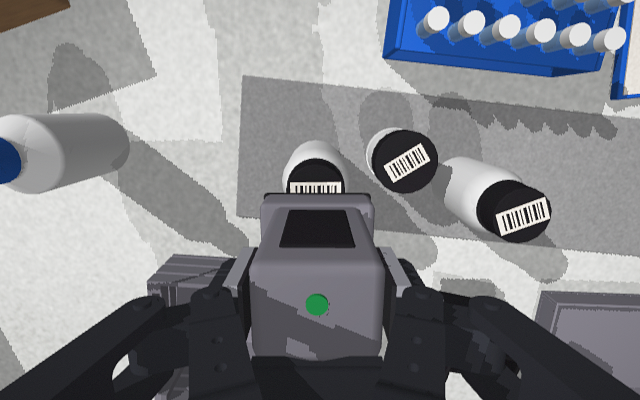

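Emit:
carry_out(
  targets=[
    [[0.9,2,-5,0,0,0,2],[0.9,6,-18,0,0,0,6],[0.9,10,-34,0,0,0,12],[0.9,14,-50,0,0,0,18],[0.9,19,-66,-5,0,0,24],[0.9,23,-78,-10,0,0,28],[0.9,25,-85,-15,0,0,31],[0.9,25,-88,-20,0,0,32],[0.9,25,-88,-20,0,0,32],[0.9,25,-88,-20,0,0,32],[0.9,25,-88,-20,0,0,32],[0.9,25,-88,-20,0,0,32]],
  ],
)

```text
time_s: 8.93
position: [0.669, 0.1141, 0.2828]
tool_rot: [[-0.791, 0.001, 0.612], [-0.612, 0.0, -0.791], [-0.001, -1.0, 0.0]]
ft_force: [-0.8, -0.0, -0.8]
grip_width: 0.0491
```

```bash
python3 - <<'E'
from lab import *
st();d=snap('wrist','w7.png')
E
```

```text
time_s 8.9333
q [-0.29706478193471997, 34.78434509559422, 47.171442728668254, 0.005299247816336941, 97.99821072623017, 51.98660906994401]
position [0.6689609461327704, 0.11405471691002109, 0.2828265035375616]
tool_rot [[-0.791, 0.001, 0.612], [-0.612, 0.0, -0.791], [-0.001, -1.0, 0.0]]
ft_force [-0.8498870359509333, -0.003144093995588064, -0.8167269083453754]
wrist_torque [0.02594844784785704, -0.03080749335978189, -0.05644482068543286]
grip_width 0.04910175118547671
```

View pics/w7.png

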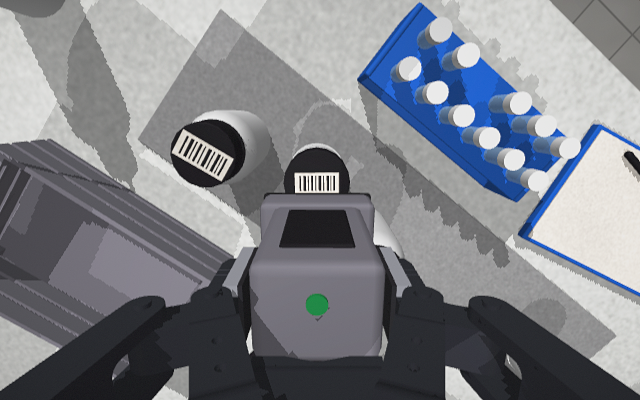

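Emit:
carry_out(
  targets=[
    [[0.9,0,0,0,0,0,0],[0.9,0,0,0,0,0,0],[0.9,0,0,0,0,0,0],[0.9,0,0,0,0,0,0],[0.9,0,0,0,0,0,0],[0.9,0,0,0,0,0,0],[0.9,0,0,0,0,0,0],[0.9,0,0,0,0,0,0],[0.9,0,0,0,0,0,0],[0.9,0,0,0,0,0,0],[0.9,0,0,0,0,0,0],[0.9,0,0,0,0,0,0],[0.9,0,0,0,0,0,0],[0.9,0,0,0,0,0,0],[0.9,0,0,0,0,0,0],[0.9,0,0,0,0,0,0],[0.9,0,0,0,0,0,0],[0.9,0,0,0,0,0,0]],
  ],
)

```text
time_s: 10.48
position: [0.669, 0.1134, 0.2823]
tool_rot: [[-0.791, -0.0, 0.612], [-0.612, 0.0, -0.791], [0.0, -1.0, -0.0]]
ft_force: [0.9, -0.1, -1.8]
grip_width: 0.0494
```

```bash
python3 - <<'E'
from lab import *
d=snap('wrist','w8.png');s=snap('scene','s8.png');t=snap('top','t8.png')
a=cv2.imread('pics/s8.png')[110:310,180:440]; b=cv2.imread('pics/w8.png')[100:300]
cv2.imwrite('pics/c8.png',np.vstack([cv2.resize(a,(640,400)),b[:190]]))
E
```

```text
(no output)
```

View pics/c8.png

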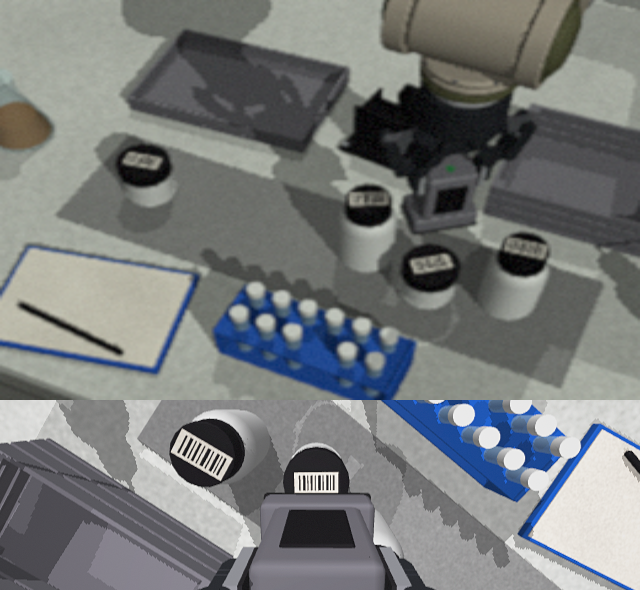

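Emit:
carry_out(
  targets=[
    [[0.9,-2,-5,4,0,0,-1],[0.9,-6,-18,10,0,0,-2],[0.9,-10,-34,15,0,0,-4],[0.9,-14,-50,20,0,0,-6],[0.9,-19,-66,20,0,0,-8],[0.9,-24,-78,20,0,0,-10],[0.9,-27,-85,20,0,0,-10.5],[0.9,-27.5,-87.5,20,0,0,-10.5],[0.9,-27.5,-87.5,20,0,0,-10.5],[0.9,-27.5,-87.5,20,0,0,-10.5],[0.9,-27.5,-87.5,20,0,0,-10.5],[0.9,-27.5,-87.5,20,0,0,-10.5]],
  ],
)

```text
time_s: 11.63
position: [0.6417, 0.0266, 0.3022]
tool_rot: [[-0.889, -0.0, 0.458], [-0.458, 0.0, -0.889], [0.0, -1.0, -0.0]]
ft_force: [-0.6, -0.3, -1.0]
grip_width: 0.0492
```

```bash
python3 - <<'E'
from lab import *
st();d=snap('wrist','w9.png')
E
```

```text
time_s 11.6333
q [-8.174303617933035, 30.204886516065848, 52.34184288353282, 0.004248220576110488, 97.46338581358224, 54.55063579765427]
position [0.6416615937650317, 0.026552417930368576, 0.30215411989921553]
tool_rot [[-0.889, -0.0, 0.458], [-0.458, 0.0, -0.889], [0.0, -1.0, -0.0]]
ft_force [-0.5588958517685341, -0.328569531624771, -1.042116644776676]
wrist_torque [0.010359009513760687, -0.012873972116143006, 0.020326721364262678]
grip_width 0.04920903249955236
```

View pics/w9.png

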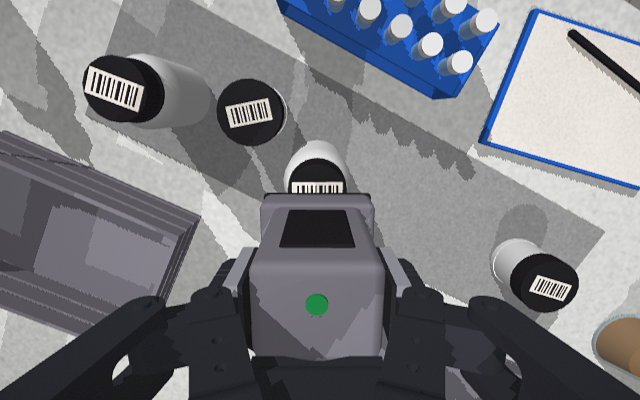

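Emit:
carry_out(
  targets=[
    [[0.9,0,0,0,0,0,0],[0.9,0,0,0,0,0,0],[0.9,0,0,0,0,0,0],[0.9,0,0,0,0,0,0],[0.9,0,0,0,0,0,0],[0.9,0,0,0,0,0,0],[0.9,0,0,0,0,0,0],[0.9,0,0,0,0,0,0],[0.9,0,0,0,0,0,0],[0.9,0,0,0,0,0,0],[0.9,0,0,0,0,0,0],[0.9,0,0,0,0,0,0],[0.9,0,0,0,0,0,0],[0.9,0,0,0,0,0,0],[0.9,0,0,0,0,0,0],[0.9,0,0,0,0,0,0],[0.9,0,0,0,0,0,0],[0.9,0,0,0,0,0,0]],
  ],
)

```text
time_s: 13.18
position: [0.6415, 0.0259, 0.3023]
tool_rot: [[-0.889, -0.0, 0.457], [-0.457, -0.0, -0.889], [0.0, -1.0, -0.0]]
ft_force: [-0.9, -0.1, -1.6]
grip_width: 0.0491
```

```bash
python3 - <<'E'
from lab import *
d=snap('wrist','w10.png')
for r in (26,30):
  l=label(d,551,291,r=r,thr=130)
  if l: print(ldir(d,l[1],.08))
E
```

```text
(array([ 0.64971103, -0.25812676]), np.float64(9.627784450094538), np.float64(0.045831457136538196), np.float64(0.021500133695137168))
(array([ 0.64971103, -0.25812676]), np.float64(9.627788633755955), np.float64(0.0458314600323815), np.float64(0.021500135973150442))
```

View pics/w10.png

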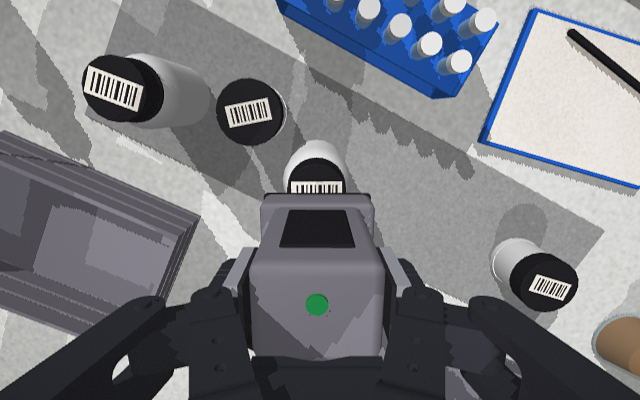

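Emit:
carry_out(
  targets=[
    [[0.9,0,-7,0,0,0,0],[0.9,1,-24,0,0,0,-1],[0.9,2,-48,0,0,0,-3],[0.9,3,-78,0,0,0,-5],[0.9,4,-108,0,0,0,-7],[0.9,5,-138,0,0,0,-9],[0.9,6,-168,0,0,0,-11],[0.9,7,-198,0,0,0,-13],[0.9,8,-226,-5,0,0,-15],[0.9,9,-252,-10,0,0,-16],[0.9,9,-271,-15,0,0,-17],[0.9,9,-281,-20,0,0,-17.5],[0.9,9,-284,-20,0,0,-17.5],[0.9,9,-284,-20,0,0,-17.5],[0.9,9,-284,-20,0,0,-17.5],[0.9,9,-284,-20,0,0,-17.5],[0.9,9,-284,-20,0,0,-17.5]],
  ],
)

```text
time_s: 14.65
position: [0.6508, -0.2569, 0.283]
tool_rot: [[-0.985, 0.001, 0.17], [-0.17, -0.0, -0.985], [-0.001, -1.0, 0.0]]
ft_force: [0.5, 0.5, -1.4]
grip_width: 0.0495
```

```bash
python3 - <<'E'
from lab import *
st();d=snap('wrist','w11.png')
E
```

```text
time_s 14.65
q [-31.20814087951582, 37.36303179876963, 42.31688177781346, 0.009642429682743849, 100.26999579568972, 48.981886129601165]
position [0.6508215033218988, -0.25685211652938206, 0.283001697246739]
tool_rot [[-0.985, 0.001, 0.17], [-0.17, -0.0, -0.985], [-0.001, -1.0, 0.0]]
ft_force [0.5448404027183532, 0.4818250176363669, -1.4177221679364267]
wrist_torque [-0.0253897116477873, -0.03752184745962067, 0.04968615984406955]
grip_width 0.049549067094186605
```

View pics/w11.png

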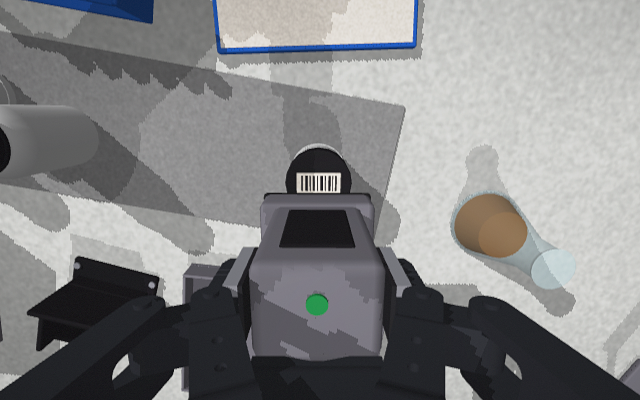

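Emit:
carry_out(
  targets=[
    [[0.9,0,0,0,0,0,0],[0.9,0,0,0,0,0,0],[0.9,0,0,0,0,0,0],[0.9,0,0,0,0,0,0],[0.9,0,0,0,0,0,0],[0.9,0,0,0,0,0,0],[0.9,0,0,0,0,0,0],[0.9,0,0,0,0,0,0],[0.9,0,0,0,0,0,0],[0.9,0,0,0,0,0,0],[0.9,0,0,0,0,0,0],[0.9,0,0,0,0,0,0],[0.9,0,0,0,0,0,0],[0.9,0,0,0,0,0,0],[0.9,0,0,0,0,0,0],[0.9,0,0,0,0,0,0],[0.9,0,0,0,0,0,0],[0.9,0,0,0,0,0,0]],
  ],
)

```text
time_s: 16.2
position: [0.6505, -0.2581, 0.2824]
tool_rot: [[-0.986, 0.0, 0.169], [-0.169, -0.0, -0.986], [-0.0, -1.0, 0.0]]
ft_force: [-0.2, -0.3, -2.5]
grip_width: 0.0493
```

```bash
python3 - <<'E'
from lab import *
st();d=snap('wrist','w12.png');snap('scene','s12.png')
a=cv2.imread('pics/s12.png')[110:310,180:440]; b=cv2.imread('pics/w12.png')[100:290]
cv2.imwrite('pics/c12.png',np.vstack([cv2.resize(a,(640,400)),b]))
E
```

```text
time_s 16.2
q [-31.305422991101292, 37.421644748306775, 42.308027519647595, 0.0010614056894193147, 100.2663539862511, 48.97972118432043]
position [0.6505487728479671, -0.25809731617266735, 0.2823522069627592]
tool_rot [[-0.986, 0.0, 0.169], [-0.169, -0.0, -0.986], [-0.0, -1.0, 0.0]]
ft_force [-0.21310435082841758, -0.322249536707527, -2.4549028989132413]
wrist_torque [-0.0029135648502405034, -0.011704796109499333, -0.018256863420893082]
grip_width 0.04932635008941324
```

View pics/c12.png

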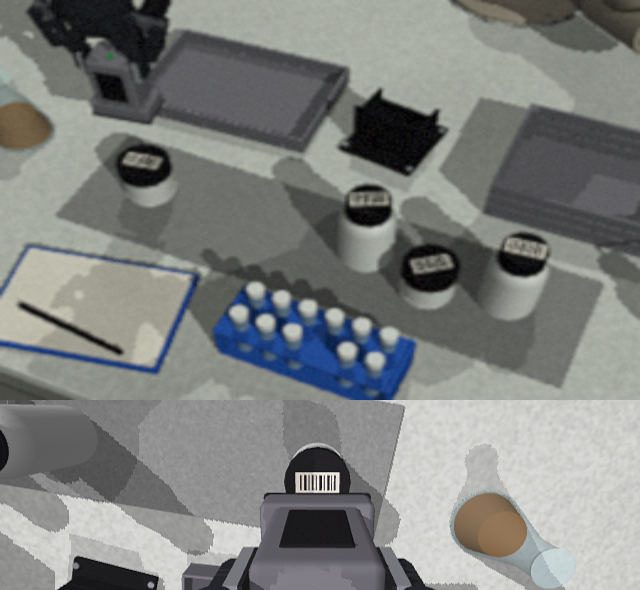

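Emit:
carry_out(
  targets=[
    [[0.9,-6,6,5,0,0,-1],[0.9,-20,22,10,0,0,-2],[0.9,-40,43,15,0,0,-4],[0.9,-62,67,20,0,0,-6],[0.9,-84,91,20,0,0,-8],[0.9,-106,115,20,0,0,-9],[0.9,-128,139,20,0,0,-10],[0.9,-150,163,20,0,0,-12],[0.9,-172,187,20,0,0,-13],[0.9,-191,208,20,0,0,-14],[0.9,-205,223,20,0,0,-15],[0.9,-212,231,20,0,0,-16],[0.9,-214,234,20,0,0,-16],[0.9,-214,234,20,0,0,-16],[0.9,-214,234,20,0,0,-16],[0.9,-214,234,20,0,0,-16],[0.9,-214,234,20,0,0,-16]],
  ],
)

```text
time_s: 17.72
position: [0.437, -0.0247, 0.3022]
tool_rot: [[-0.994, -0.0, -0.11], [0.11, -0.0, -0.994], [0.0, -1.0, 0.0]]
ft_force: [-0.0, 0.1, -2.1]
grip_width: 0.0492
```

```bash
python3 - <<'E'
from lab import *
st();d=snap('wrist','w13.png')
a=cv2.imread('pics/w4.png')[100:380,200:440]; b=cv2.imread('pics/w13.png')[100:380,200:440]
cv2.imwrite('pics/c13.png',np.hstack([a,b]))
E
```

```text
time_s 17.7167
q [-18.801748632460882, 8.314244430716696, 85.13249767414773, -0.0053217300378895094, 86.56555450045718, 77.51874192981803]
position [0.43695469221715677, -0.024666166961196147, 0.3021509817361285]
tool_rot [[-0.994, -0.0, -0.11], [0.11, -0.0, -0.994], [0.0, -1.0, 0.0]]
ft_force [-0.032207388087507394, 0.08076604448240082, -2.1410078563179447]
wrist_torque [0.0748065565141838, -0.011716254937981221, -0.02571612903918539]
grip_width 0.04915069755683
```

View pics/c13.png

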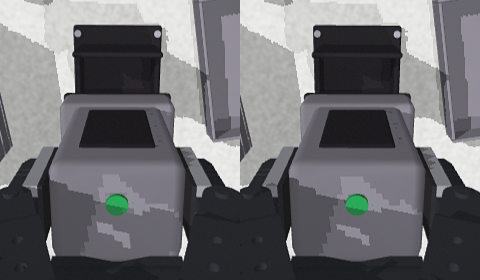

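Emit:
carry_out(
  targets=[
    [[0.9,-0.5,0.3,-10,0,0,0],[0.9,-0.5,0.3,-30,0,0,0],[0.9,-0.5,0.3,-55,0,0,0],[0.9,-0.5,0.3,-80,0,0,0],[0.9,-0.5,0.3,-102,0,0,0],[0.9,-0.5,0.3,-120,0,0,0],[0.9,-0.5,0.3,-135,0,0,0],[0.9,-0.5,0.3,-148,0,0,0],[0.9,-0.5,0.3,-158,0,0,0],[0.9,-0.5,0.3,-166,0,0,0],[0.9,-0.5,0.3,-172,0,0,0],[0.9,-0.5,0.3,-176,0,0,0],[0.9,-0.5,0.3,-178,0,0,0],[0.9,-0.5,0.3,-178,0,0,0],[0.9,-0.5,0.3,-178,0,0,0]],
  ],
)

```text
time_s: 19.02
position: [0.4362, -0.0239, 0.1246]
tool_rot: [[-0.994, 0.001, -0.109], [0.109, -0.0, -0.994], [-0.001, -1.0, 0.0]]
ft_force: [-0.0, -0.1, -2.2]
grip_width: 0.0496
```

```bash
python3 - <<'E'
from lab import *
st();d=snap('wrist','w14.png')
a=cv2.imread('pics/w3.png')[100:380,200:440]; b=cv2.imread('pics/w14.png')[100:380,200:440]
cv2.imwrite('pics/c14.png',np.hstack([a,b]))
E
```

```text
time_s 19.0167
q [-18.736189486639116, 19.653692465462413, 102.9541816247631, 0.0015422633486316985, 57.357102555631045, 77.54905671541162]
position [0.43623542798650766, -0.023884044678680896, 0.12460366574204251]
tool_rot [[-0.994, 0.001, -0.109], [0.109, -0.0, -0.994], [-0.001, -1.0, 0.0]]
ft_force [-0.009970734302336151, -0.12695493448599987, -2.247190827482118]
wrist_torque [0.026783496869599226, -0.016784916296267313, -0.03392662674580845]
grip_width 0.04962344349687142
```

View pics/c14.png

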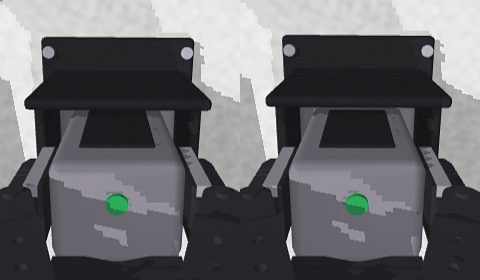

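Emit:
carry_out(
  targets=[
    [[0.9,0,0,-0.5,0,0,0],[0.9,0,0,-1,0,0,0],[0.9,0,0,-1.3,0,0,0],[0.9,0,0,-1.3,0,0,0],[0.4,0,0,-1.3,0,0,0],[0.2,0,0,-1.3,0,0,0],[0,0,0,-1.3,0,0,0],[0,0,0,-1.3,0,0,0],[0,0,0,-1.3,0,0,0],[0,0,0,-1.3,0,0,0],[0,0,0,10,0,0,0],[0,0,0,35,0,0,0],[0,0,0,70,0,0,0],[0,0,0,105,0,0,0],[0,0,0,127,0,0,0],[0,0,0,127,0,0,0],[0,0,0,127,0,0,0]],
  ],
)

```text
time_s: 20.48
position: [0.4362, -0.0238, 0.2519]
tool_rot: [[-0.994, 0.002, -0.109], [0.109, -0.001, -0.994], [-0.002, -1.0, 0.0]]
ft_force: [-0.6, -0.5, -0.7]
grip_width: 0.0853
```

```bash
python3 - <<'E'
from lab import *
st();d=snap('wrist','w15.png')
a=cv2.imread('pics/w2.png')[80:380,180:440]; b=cv2.imread('pics/w15.png')[80:380,180:440]
cv2.imwrite('pics/c15.png',np.hstack([a,b]))
E
```

```text
time_s 20.4833
q [-18.731731357738536, 10.412525104648827, 91.10960942882703, -0.00033411774273437844, 78.3584363182503, 77.55015739327357]
position [0.43616862997424605, -0.023833877352778494, 0.25186017001726146]
tool_rot [[-0.994, 0.002, -0.109], [0.109, -0.001, -0.994], [-0.002, -1.0, 0.0]]
ft_force [-0.5516288723018326, -0.46696626333040053, -0.694558519432722]
wrist_torque [0.016646874007420532, 0.02156972051089348, -0.0013007606076241565]
grip_width 0.0852893293667716
```

View pics/c15.png

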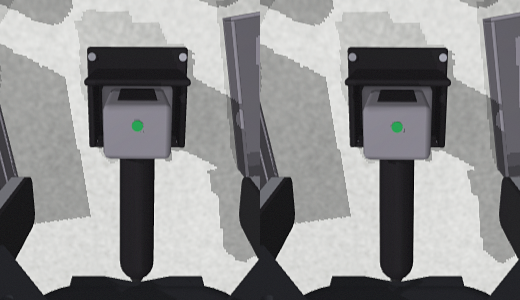

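Emit:
carry_out(
  targets=[
    [[0,0,0,30,0,0,0],[0,0,0,70,0,0,0],[0,0,0,110,0,0,0],[0,0,0,145,0,0,0],[0,0,0,160,0,0,0],[0,0,0,160,0,0,0],[0,0,0,160,0,0,0]],
  ],
)

```text
time_s: 21.12
position: [0.4362, -0.0239, 0.41]
tool_rot: [[-0.994, -0.002, -0.11], [0.11, 0.001, -0.994], [0.002, -1.0, -0.0]]
ft_force: [0.3, 1.1, -1.0]
grip_width: 0.0855
```

```bash
python3 - <<'E'
from lab import *
st();d=snap('wrist','w16.png'); snap('scene','s16.png')
E
```

```text
time_s 21.1167
q [-18.73765459376242, 5.988223465452336, 70.59890238882579, 0.0004892300848049603, 103.5226289014432, 77.55159902848342]
position [0.43615351556758003, -0.02387119303281495, 0.40995296085393684]
tool_rot [[-0.994, -0.002, -0.11], [0.11, 0.001, -0.994], [0.002, -1.0, -0.0]]
ft_force [0.296820642897012, 1.1100358618711057, -0.9976669513108709]
wrist_torque [0.0204462654454262, -0.021827653866676518, -0.017792409818587773]
grip_width 0.08550631981791103
```

View pics/w16.png

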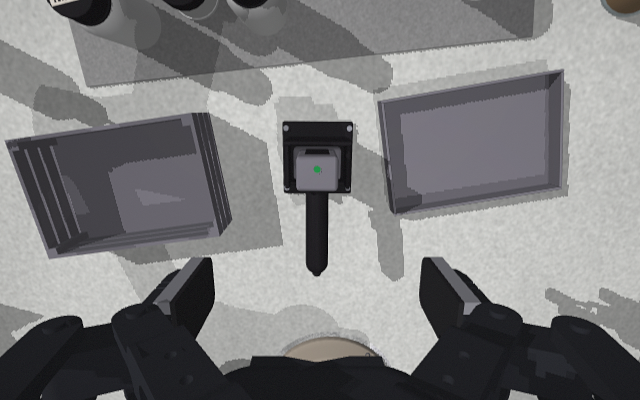

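View pics/s16.png

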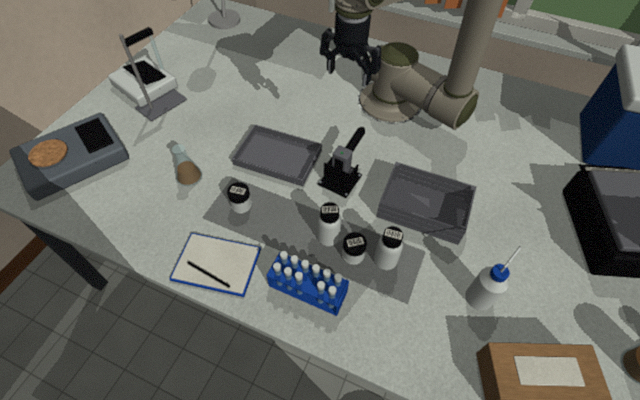

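```bash
python3 - <<'E'
from lab import *
w=load('w16.png'); s=load('s16.png')
im=cv2.imread('pics/s16.png'); cv2.imwrite('pics/s16c.png',cv2.resize(im[110:250,220:490],None,fx=2.9,fy=2.9,interpolation=cv2.INTER_CUBIC))
im=cv2.imread('pics/w16.png'); cv2.imwrite('pics/w16a.png',np.hstack([cv2.resize(im[90:270,0:245],None,fx=1.6,fy=2.2,interpolation=cv2.INTER_CUBIC),cv2.resize(im[50:230,365:580],None,fx=1.8,fy=2.2,interpolation=cv2.INTER_CUBIC)]))
B=[(8,141),(192,114),(220,236),(48,258)];T=[(378,102),(563,69),(566,188),(394,214)]
for n,Q,z in(('B',B,.075),('T',T,.032)):
    P=np.array([onz(w,*q,z) for q in Q]); print(n,P.round(4).tolist(),P.mean(0),[np.linalg.norm(P[i]-P[(i+1)%4]).round(4) for i in range(4)])
E
```

```text
B [[0.5066, 0.3727, 0.075], [0.5136, 0.1275, 0.075], [0.3464, 0.1226, 0.075], [0.3404, 0.3732, 0.075]] [0.42672225 0.24900583 0.075     ] [np.float64(0.2453), np.float64(0.1673), np.float64(0.2507), np.float64(0.1661)]
T [[0.502, -0.1165, 0.032], [0.5171, -0.3672, 0.032], [0.3498, -0.3845, 0.032], [0.3375, -0.1302, 0.032]] [ 0.42661146 -0.24959523  0.032     ] [np.float64(0.2512), np.float64(0.1683), np.float64(0.2546), np.float64(0.1651)]
```

View pics/s16c.png

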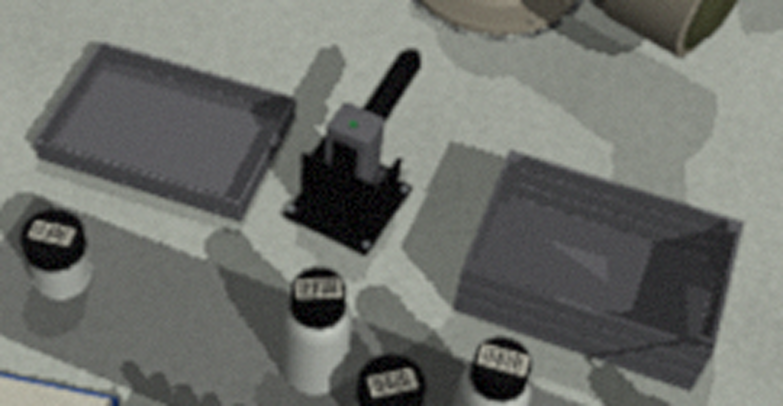

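View pics/w16a.png

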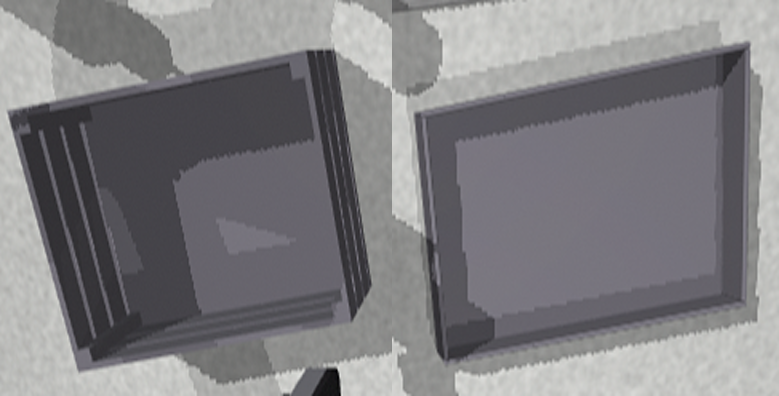

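Emit:
carry_out(
  targets=[
    [[0,8,8,-5,0,0,5],[0,24,26,-10,0,0,12],[0,44,48,-20,0,0,19],[0,66,72,-30,0,0,26],[0,88,96,-45,0,0,33],[0,110,120,-60,0,0,40],[0,132,144,-75,0,0,47],[0,154,168,-90,0,0,54],[0,174,190,-105,0,0,61],[0,190,207,-115,0,0,68],[0,202,219,-125,0,0,75],[0,207,225.5,-135,0,0,82],[0,207,225.5,-140,0,0,89],[0,207,225.5,-145,0,0,95],[0,207,225.5,-150,0,0,96.5],[0,207,225.5,-150,0,0,96.5],[0,207,225.5,-150,0,0,96.5]],
  ],
)

```text
time_s: 22.63
position: [0.6427, 0.2016, 0.2596]
tool_rot: [[0.002, -0.003, 1.0], [-1.0, -0.0, 0.002], [0.0, -1.0, -0.003]]
ft_force: [-0.0, 0.4, 0.7]
grip_width: 0.0853
```

```bash
python3 - <<'E'
from lab import *
st();d=snap('wrist','w17.png')
w=load('w16.png');s=load('s16.png')
for a,b in (((220,236),(512,152)),((394,214),(296,98)),((563,69),(36,150))):
    print(tri([(w,*a),(s,220+b[0]/2.9-.3,110+b[1]/2.9-.3)]))
print(proj(d,[.643,.2015,.144]),proj(d,[.643,.2015,.004]))
E
```

```text
time_s 22.6333
q [7.371172715370561, 34.77968223963201, 50.875764965856355, 0.0015076230621576061, 94.52903766393824, 7.234218868059323]
position [0.6426536975986699, 0.20162273021185215, 0.25961964126513604]
tool_rot [[0.002, -0.003, 1.0], [-1.0, -0.0, 0.002], [0.0, -1.0, -0.003]]
ft_force [-0.04112246581891734, 0.4197423900203062, 0.6870217290004924]
wrist_torque [-0.027713455112604313, -0.009988280709107273, 0.006076848188212227]
grip_width 0.08531577606749903
[0.3438 0.1253 0.0701]
[ 0.3392 -0.129   0.0371]
[ 0.5178 -0.372   0.0189]
[318.3282 207.3848] [318.1465 172.6183]
```

View pics/w17.png

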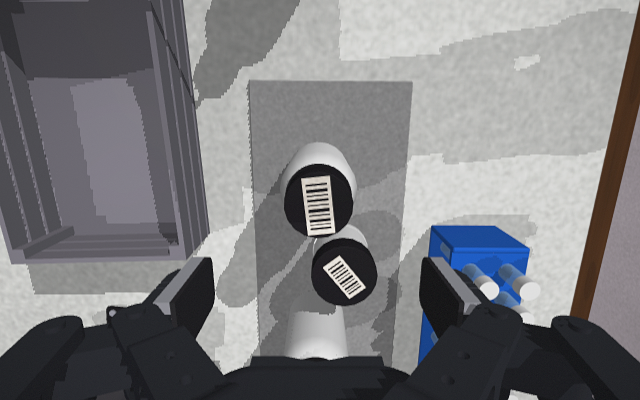

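Emit:
carry_out(
  targets=[
    [[0,0,0,-20,0,0,0],[0,0,0,-50,0,0,0],[0,0,0,-80,0,0,0],[0,0,0,-105,0,0,0],[0,0,0,-120,0,0,0],[0,0,0,-125.5,0,0,0],[0,0,0,-125.5,0,0,0],[0.3,0,0,-125.5,0,0,0],[0.5,0,0,-125.5,0,0,0],[0.9,0,0,-125.5,0,0,0],[0.9,0,0,-125.5,0,0,0],[0.9,0,0,-125.5,0,0,0],[0.9,0,0,-125.5,0,0,0],[0.9,0,0,-125.5,0,0,0]],
  ],
  squeeze=60,
)

```text
time_s: 23.85
position: [0.6435, 0.2018, 0.1376]
tool_rot: [[0.004, 0.003, 1.0], [-1.0, 0.0, 0.004], [-0.0, -1.0, 0.003]]
ft_force: [-2.0, -0.4, 5.8]
grip_width: 0.0484
```

```bash
python3 - <<'E'
from lab import *
st();d=snap('wrist','w18.png')
t=load('top0.png')
def T(u,v): return 205+(u+.5)/3-.5,145+(v+.5)/3-.5
for z in (0,.03,.108): print(onz(t,*T(250,85),z),onz(t,*T(408,85),z))
E
```

```text
time_s 23.85
q [7.375945472092421, 39.39134082651392, 62.32608555896067, 0.0012555755257244734, 78.12142262171919, 7.163592854999814]
position [0.6435049242515156, 0.20178749232449514, 0.13759180159216344]
tool_rot [[0.004, 0.003, 1.0], [-1.0, 0.0, 0.004], [-0.0, -1.0, 0.003]]
ft_force [-2.000505917579296, -0.36214012790501715, 5.797610301427687]
wrist_torque [-0.026524905297981842, 0.207628921212561, -0.0024798300688206485]
grip_width 0.048412487177569186
[0.7744 0.1406 0.    ] [ 0.7766 -0.0599  0.    ]
[0.7689 0.1387 0.03  ] [ 0.7711 -0.0588  0.03  ]
[0.7547 0.1335 0.108 ] [ 0.7567 -0.0559  0.108 ]
```

View pics/w18.png

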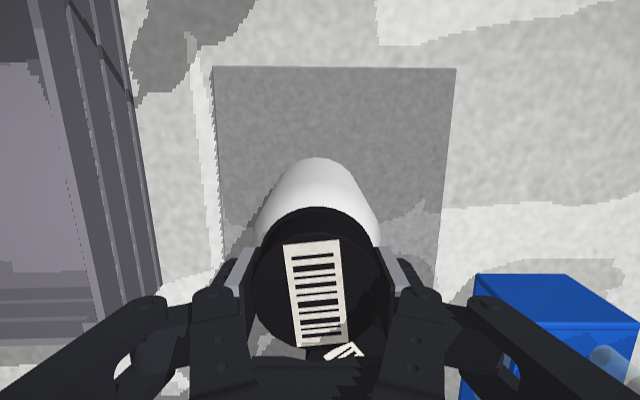

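Emit:
carry_out(
  targets=[
    [[0.9,0,0,5,0,0,0],[0.9,0,0,15,0,0,0],[0.9,0,0,32,0,0,0],[0.9,0,0,52,0,0,0],[0.9,0,0,74,0,0,0],[0.9,0,0,94,0,0,0],[0.9,-5,2,108,0,0,0],[0.9,-18,8,115,0,0,0],[0.9,-36,17,115,0,0,0],[0.9,-58,27,115,0,0,0],[0.9,-81,38,115,0,0,0],[0.9,-104,48,115,0,0,0],[0.9,-127,58,115,0,0,0],[0.9,-150,69,115,0,0,0],[0.9,-172,79,115,0,0,0],[0.9,-191,88,115,0,0,0],[0.9,-206,95,115,0,0,0],[0.9,-215,99,115,0,0,0],[0.9,-217,100,115,0,0,0],[0.9,-217,100,115,0,0,0]],
  ],
)

```text
time_s: 25.57
position: [0.4258, 0.3018, 0.2509]
tool_rot: [[0.004, 0.0, 1.0], [-1.0, -0.0, 0.004], [0.0, -1.0, 0.0]]
ft_force: [-0.1, -1.3, -5.1]
grip_width: 0.0485
```

```bash
python3 - <<'E'
from lab import *
st();d=snap('wrist','w19.png');snap('scene','s19.png')
E
```

```text
time_s 25.5667
q [22.32406950585838, 19.089737507736334, 78.98549051413656, -0.013032493766939282, 81.91078237480605, 22.07701623925688]
position [0.42583953493211035, 0.3018213387287414, 0.2509068514376369]
tool_rot [[0.004, 0.0, 1.0], [-1.0, -0.0, 0.004], [0.0, -1.0, 0.0]]
ft_force [-0.12741827055865357, -1.304827006904412, -5.143707594613335]
wrist_torque [0.02037352919221842, -0.06120650974591784, 0.0012960325896458074]
grip_width 0.048509704608235206
```

View pics/w19.png

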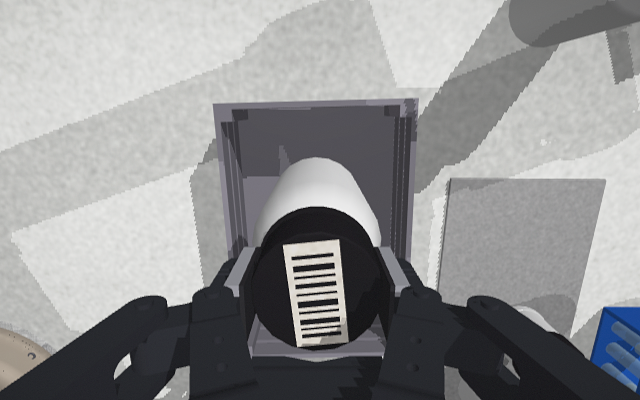

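View pics/s19.png

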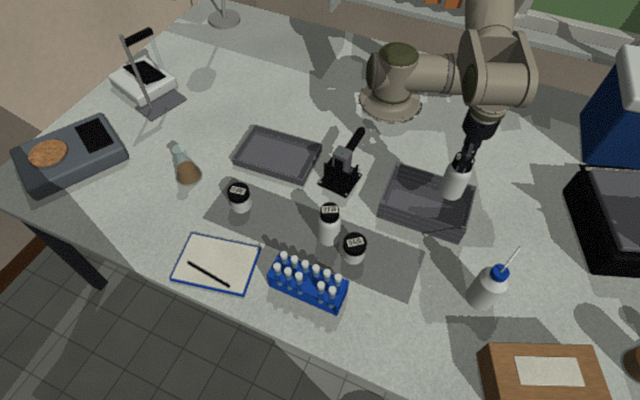

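Emit:
carry_out(
  targets=[
    [[0.9,0,0,-8,0,0,0],[0.9,0,0,-24,0,0,0],[0.9,0,0,-44,0,0,0],[0.9,0,0,-64,0,0,0],[0.9,0,0,-80,0,0,0],[0.9,0,0,-92,0,0,0],[0.9,0,0,-100,0,0,0],[0.9,0,0,-105,0,0,0],[0.9,0,0,-108,0,0,0],[0.9,0,0,-110,0,0,0],[0.9,0,0,-111,0,0,0],[0.9,0,0,-111,0,0,0],[0.9,0,0,-111,0,0,0]],
  ],
)

```text
time_s: 26.75
position: [0.4262, 0.3018, 0.1402]
tool_rot: [[0.004, 0.001, 1.0], [-1.0, 0.0, 0.004], [-0.0, -1.0, 0.001]]
ft_force: [0.5, 0.1, -5.1]
grip_width: 0.0484
```

Emit:
carry_out(
  targets=[
    [[0.9,0,0,-0.5,0,0,0],[0.9,0,0,-1,0,0,0],[0.9,0,0,-1.5,0,0,0],[0.9,0,0,-1.5,0,0,0],[0.9,0,0,-1.5,0,0,0]],
  ],
)

```text
time_s: 27.17
position: [0.4261, 0.3017, 0.1386]
tool_rot: [[0.004, 0.0, 1.0], [-1.0, 0.0, 0.004], [-0.0, -1.0, 0.0]]
ft_force: [-0.1, -0.1, -1.1]
grip_width: 0.0486
```

Touching (weight taken). Release slowly and raise.

Emit:
carry_out(
  targets=[
    [[0.9,0,0,-0.3,0,0,0],[0.4,0,0,-0.3,0,0,0],[0.3,0,0,-0.3,0,0,0],[0.2,0,0,-0.3,0,0,0],[0.1,0,0,-0.3,0,0,0],[0,0,0,-0.3,0,0,0],[0,0,0,-0.3,0,0,0],[0,0,0,-0.3,0,0,0],[0,0,0,15,0,0,0],[0,0,0,45,0,0,0],[0,0,0,80,0,0,0],[0,0,0,110,0,0,0],[0,0,0,122,0,0,0],[0,0,0,122,0,0,0]],
  ],
)

```text
time_s: 28.33
position: [0.4269, 0.3021, 0.2634]
tool_rot: [[0.004, 0.006, 1.0], [-1.0, 0.002, 0.004], [-0.002, -1.0, 0.006]]
ft_force: [0.2, 1.1, -0.2]
grip_width: 0.0853
```

```bash
python3 - <<'E'
from lab import *
st();d=snap('wrist','w20.png');snap('scene','s20.png')
a=cv2.imread('pics/s20.png')[110:310,180:500]; b=cv2.imread('pics/w20.png')[:250]
cv2.imwrite('pics/c20.png',np.vstack([cv2.resize(a,(560,350)),cv2.resize(b,(560,220))]))
E
```

```text
time_s 28.3333
q [22.301432443553562, 18.511660806011434, 77.72055933498689, 0.0028612505170835007, 83.40339094387296, 22.082973142860958]
position [0.42686194932224913, 0.3020934742208406, 0.2634411396560828]
tool_rot [[0.004, 0.006, 1.0], [-1.0, 0.002, 0.004], [-0.002, -1.0, 0.006]]
ft_force [0.24355529013385913, 1.0579755385461518, -0.1856763934711092]
wrist_torque [-0.044797878861016334, 0.02563684153057866, 0.02650886830302746]
grip_width 0.08531366208606404
```

View pics/c20.png

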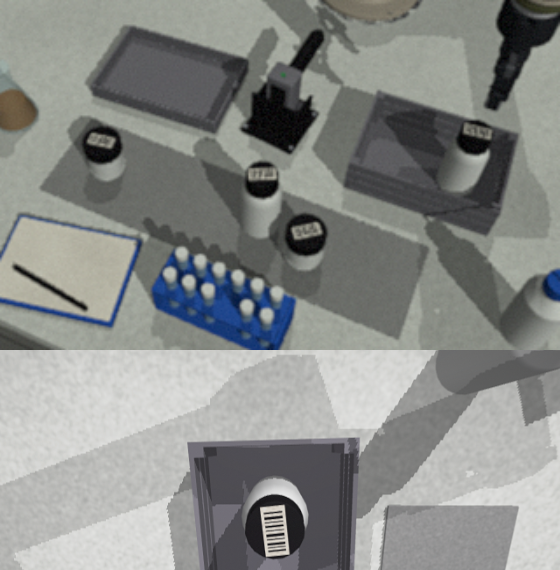

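Emit:
carry_out(
  targets=[
    [[0,8,-10,0,0,0,0],[0,26,-33,0,0,0,0],[0,48,-62,0,0,0,0],[0,70,-90,0,0,0,0],[0,92,-118,0,0,0,0],[0,114,-147,0,0,0,0],[0,136,-175,0,0,0,0],[0,158,-203,0,0,0,0],[0,180,-231,0,0,0,0],[0,200,-257,0,0,0,0],[0,211,-271,0,0,0,0],[0,214.5,-276,0,0,0,0],[0,214.5,-276,0,0,0,0],[0,214.5,-276,0,0,0,0]],
  ],
)

```text
time_s: 29.6
position: [0.64, 0.0259, 0.2594]
tool_rot: [[0.004, -0.002, 1.0], [-1.0, 0.0, 0.004], [-0.0, -1.0, -0.002]]
ft_force: [-0.1, 0.5, 0.4]
grip_width: 0.0855
```

```bash
python3 - <<'E'
from lab import *
st();d=snap('wrist','w21.png'); p=proj(d,[.6406,.0259,.144]);print(p)
for r in (28,34,40):
  l=label(d,*p,r=r,thr=130)
  if l: print(l[0],ldir(d,l[1],.144))
E
```

```text
time_s 29.6
q [-8.254227783342671, 31.061926387451432, 57.680032200437026, 0.011740467150095801, 91.36590242368864, -8.469601792183772]
position [0.6400110076511235, 0.02593329663105765, 0.25941243876631676]
tool_rot [[0.004, -0.002, 1.0], [-1.0, 0.0, 0.004], [-0.0, -1.0, -0.002]]
ft_force [-0.07251819035156035, 0.47990429108746513, 0.4306837741801666]
wrist_torque [-0.010931141346831413, -0.028050222498053133, -0.004528348069560322]
grip_width 0.08545058284894885
[318.4582 207.5052]
```

View pics/w21.png

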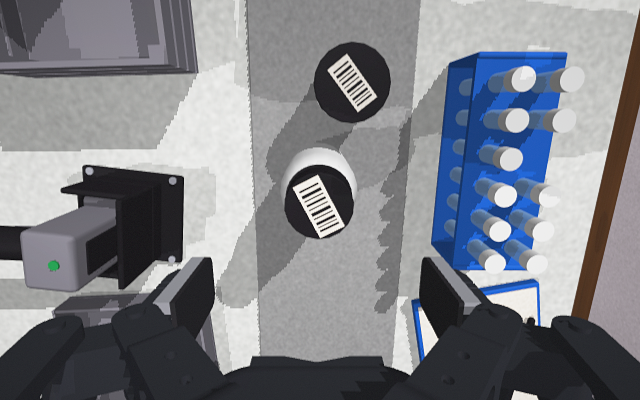

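Emit:
carry_out(
  targets=[
    [[0,0.5,0,-20,0,0,0],[0,0.5,0,-50,0,0,0],[0,0.5,0,-80,0,0,0],[0,0.5,0,-105,0,0,0],[0,0.5,0,-120,0,0,0],[0,0.5,0,-125,0,0,0],[0,0.5,0,-125,0,0,0],[0.3,0.5,0,-125,0,0,0],[0.5,0.5,0,-125,0,0,0],[0.9,0.5,0,-125,0,0,0],[0.9,0.5,0,-125,0,0,0],[0.9,0.5,0,-125,0,0,0],[0.9,0.5,0,-125,0,0,0],[0.9,0.5,0,-125,0,0,0]],
  ],
)

```text
time_s: 30.82
position: [0.6415, 0.0258, 0.1371]
tool_rot: [[0.004, 0.003, 1.0], [-1.0, -0.0, 0.004], [0.0, -1.0, 0.003]]
ft_force: [-1.3, 1.1, 6.6]
grip_width: 0.0481
```

Emit:
carry_out(
  targets=[
    [[0.9,0,0,5,0,0,0],[0.9,0,0,15,0,0,0],[0.9,0,0,32,0,0,0],[0.9,0,0,52,0,0,0],[0.9,0,0,74,0,0,0],[0.9,0,0,94,0,0,0],[0.9,-5,4,108,0,0,0],[0.9,-18,14,115,0,0,0],[0.9,-36,29,115,0,0,0],[0.9,-57,46,115,0,0,0],[0.9,-80,64,115,0,0,0],[0.9,-103,82,115,0,0,0],[0.9,-126,101,115,0,0,0],[0.9,-149,119,115,0,0,0],[0.9,-170,136,115,0,0,0],[0.9,-189,151,115,0,0,0],[0.9,-204,163,115,0,0,0],[0.9,-212,170,115,0,0,0],[0.9,-214,171,115,0,0,0],[0.9,-214,171,115,0,0,0]],
  ],
)

```text
time_s: 32.48
position: [0.4271, 0.1967, 0.2507]
tool_rot: [[0.004, 0.001, 1.0], [-1.0, -0.0, 0.004], [0.0, -1.0, 0.001]]
ft_force: [0.5, -0.6, -3.8]
grip_width: 0.0486
```

```bash
python3 - <<'E'
from lab import *
st();d=snap('wrist','w22.png')
E
```

```text
time_s 32.4833
q [10.268265426191885, 13.899728603216538, 86.6045674113259, -0.01944744154607135, 79.45358262661104, 10.016950497947972]
position [0.4271163340513958, 0.19670849442553637, 0.2507445777993404]
tool_rot [[0.004, 0.001, 1.0], [-1.0, -0.0, 0.004], [0.0, -1.0, 0.001]]
ft_force [0.4912618283769772, -0.5513334077535867, -3.7702129850732105]
wrist_torque [-0.042581294576856776, -0.017283266756473084, -0.028549865151641915]
grip_width 0.04855527484353968
```

View pics/w22.png

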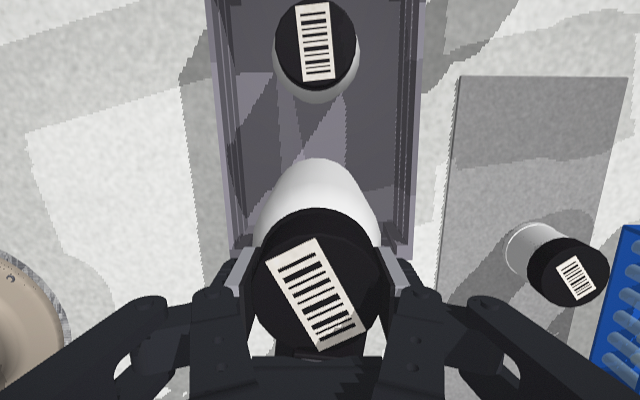

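Emit:
carry_out(
  targets=[
    [[0.9,0,0,-8,0,0,0],[0.9,0,0,-24,0,0,0],[0.9,0,0,-44,0,0,0],[0.9,0,0,-64,0,0,0],[0.9,0,0,-80,0,0,0],[0.9,0,0,-92,0,0,0],[0.9,0,0,-100,0,0,0],[0.9,0,0,-105,0,0,0],[0.9,0,0,-108,0,0,0],[0.9,0,0,-110,0,0,0],[0.9,0,0,-111,0,0,0],[0.9,0,0,-112,0,0,0],[0.9,0,0,-112,0,0,0],[0.9,0,0,-112,0,0,0]],
  ],
)

```text
time_s: 33.7
position: [0.4271, 0.1967, 0.1386]
tool_rot: [[0.004, 0.001, 1.0], [-1.0, 0.0, 0.004], [-0.0, -1.0, 0.001]]
ft_force: [-0.9, -0.0, -4.3]
grip_width: 0.0488
```

Emit:
carry_out(
  targets=[
    [[0.9,0,0,-0.5,0,0,0],[0.9,0,0,-1,0,0,0],[0.9,0,0,-1,0,0,0],[0.9,0,0,-1,0,0,0]],
  ],
)

```text
time_s: 34.03
position: [0.4272, 0.1968, 0.1381]
tool_rot: [[0.004, 0.001, 1.0], [-1.0, 0.0, 0.004], [-0.0, -1.0, 0.001]]
ft_force: [-1.8, -0.5, 5.8]
grip_width: 0.0481
```

Emit:
carry_out(
  targets=[
    [[0.9,0,0,0.4,0,0,0],[0.4,0,0,0.4,0,0,0],[0.3,0,0,0.4,0,0,0],[0.2,0,0,0.4,0,0,0],[0.1,0,0,0.4,0,0,0],[0,0,0,0.4,0,0,0],[0,0,0,0.4,0,0,0],[0,0,0,0.4,0,0,0],[0,0,0,15,0,0,0],[0,0,0,45,0,0,0],[0,0,0,80,0,0,0],[0,0,0,110,0,0,0],[0,0,0,122,0,0,0],[0,0,0,122,0,0,0]],
  ],
)

```text
time_s: 35.2
position: [0.4279, 0.1969, 0.2622]
tool_rot: [[0.004, 0.006, 1.0], [-1.0, 0.001, 0.004], [-0.001, -1.0, 0.006]]
ft_force: [-1.3, 0.2, -1.2]
grip_width: 0.0853
```

```bash
python3 - <<'E'
from lab import *
st();d=snap('wrist','w23.png');snap('scene','s23.png')
a=cv2.imread('pics/s23.png')[110:310,180:500]; b=cv2.imread('pics/w23.png')[:250]
cv2.imwrite('pics/c23.png',np.vstack([cv2.resize(a,(560,350)),cv2.resize(b,(560,220))]))
E
```

```text
time_s 35.2
q [10.263779284200462, 13.308119173080216, 85.42771556785468, -0.00021998971513702948, 80.90878758229995, 10.04492753147516]
position [0.42794543972708665, 0.1969013495482786, 0.2621971186402713]
tool_rot [[0.004, 0.006, 1.0], [-1.0, 0.001, 0.004], [-0.001, -1.0, 0.006]]
ft_force [-1.3188365488313822, 0.20309576367855076, -1.2106841459430553]
wrist_torque [0.035984854512895514, -0.010304329644504787, -0.053082799748681304]
grip_width 0.08534940153010492
```

View pics/c23.png

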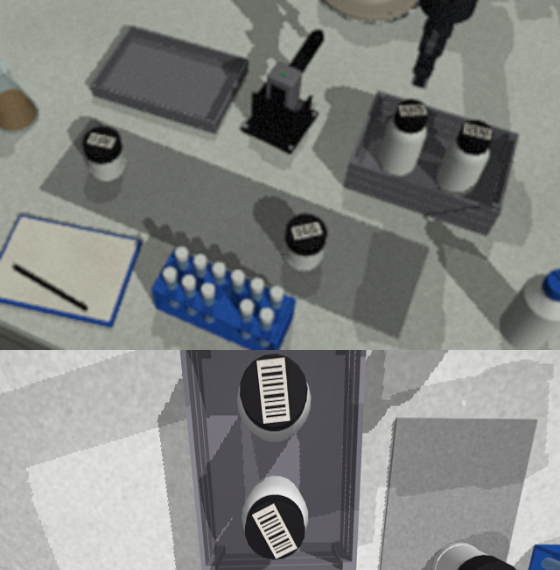

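Emit:
carry_out(
  targets=[
    [[0,8,-3,0,0,0,0],[0,26,-9,0,0,0,0],[0,50,-17,0,0,0,0],[0,76,-26,0,0,0,0],[0,102,-35,0,0,0,0],[0,128,-44,0,0,0,0],[0,154,-53,0,0,0,0],[0,180,-62,-10,0,0,0],[0,206,-71,-20,0,0,0],[0,226,-78,-30,0,0,0],[0,237,-82,-40,0,0,0],[0,240.5,-83,-50,0,0,0],[0,240.5,-83,-50,0,0,0],[0,240.5,-83,-50,0,0,0]],
  ],
)

```text
time_s: 36.47
position: [0.667, 0.1138, 0.208]
tool_rot: [[0.004, -0.003, 1.0], [-1.0, 0.0, 0.004], [-0.0, -1.0, -0.003]]
ft_force: [0.5, -0.2, 0.6]
grip_width: 0.0855
```

```bash
python3 - <<'E'
from lab import *
st();d=snap('wrist','w24.png'); p=proj(d,[.6678,.1136,.08]);print(p)
for r in (28,34,40):
 for thr in (110,140,170):
  l=label(d,*p,r=r,thr=thr)
  if l: print(l[0],ldir(d,l[1],.08))
E
```

```text
time_s 36.4667
q [-0.32092936204158373, 36.663853150522016, 55.703635714985815, 0.004019849560188262, 87.78991378277765, -0.5405815818954433]
position [0.6669593163753004, 0.1137824928487049, 0.2080338244623858]
tool_rot [[0.004, -0.003, 1.0], [-1.0, 0.0, 0.004], [-0.0, -1.0, -0.003]]
ft_force [0.4977731915542609, -0.17626548212901388, 0.6453998919946669]
wrist_torque [0.028540442791223038, -0.0004928152422094716, 0.004906987771862262]
grip_width 0.08548875261400017
[318.8946 202.9936]
[319.1861 202.5954] (array([0.6682, 0.1136]), np.float64(38.31562436072457), np.float64(0.042759150412345084), np.float64(0.0205663448660718))
[319.1953 202.5657] (array([0.6682, 0.1136]), np.float64(38.36865624274134), np.float64(0.04251021557653429), np.float64(0.020276829017541867))
[319.1813 202.5801] (array([0.6682, 0.1136]), np.float64(38.316943564777546), np.float64(0.0422618861940235), np.float64(0.02004999857098038))
[319.1861 202.5954] (array([0.6682, 0.1136]), np.float64(38.31561861910046), np.float64(0.04275914883105509), np.float64(0.02056634685445612))
[319.1953 202.5657] (array([0.6682, 0.1136]), np.float64(38.36866181149142), np.float64(0.04251021704496566), np.float64(0.020276827088757794))
[319.1813 202.5801] (array([0.6682, 0.1136]), np.float64(38.31693799434029), np.float64(0.04226188703308677), np.float64(0.020049998654468007))
```

View pics/w24.png

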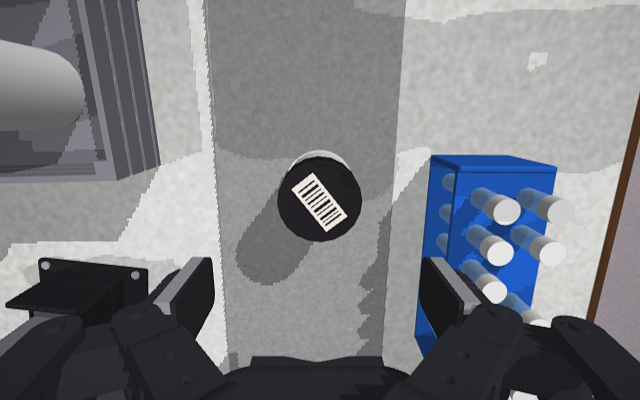

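Emit:
carry_out(
  targets=[
    [[0,1,0,-20,0,0,0],[0,1,0,-50,0,0,0],[0,1,0,-80,0,0,0],[0,1,0,-105,0,0,0],[0,1,0,-125,0,0,0],[0,1,0,-134,0,0,0],[0,1,0,-137,0,0,0],[0,1,0,-137,0,0,0],[0.2,1,0,-137,0,0,0],[0.4,1,0,-137,0,0,0],[0.8,1,0,-137,0,0,0],[0.8,1,0,-137,0,0,0],[0.8,1,0,-137,0,0,0],[0.8,1,0,-137,0,0,0]],
  ],
  squeeze=50,
)

```text
time_s: 37.68
position: [0.6691, 0.1138, 0.0744]
tool_rot: [[0.004, 0.003, 1.0], [-1.0, 0.0, 0.004], [-0.0, -1.0, 0.003]]
ft_force: [-1.4, 0.8, 6.2]
grip_width: 0.0622
```

```bash
python3 - <<'E'
from lab import *
st();d=snap('wrist','w25.png')
E
```

```text
time_s 37.6833
q [-0.3202713224129336, 43.38044550789318, 65.42494197757884, 0.002233029203052997, 71.02990358354774, -0.542090836454103]
position [0.6690962847442666, 0.11377036960925843, 0.0743863709489176]
tool_rot [[0.004, 0.003, 1.0], [-1.0, 0.0, 0.004], [-0.0, -1.0, 0.003]]
ft_force [-1.4347370481868649, 0.8318979087128305, 6.205605956023512]
wrist_torque [0.05860042199953103, 0.23523648939496705, -0.008801197073662946]
grip_width 0.06223437190737962
```

View pics/w25.png

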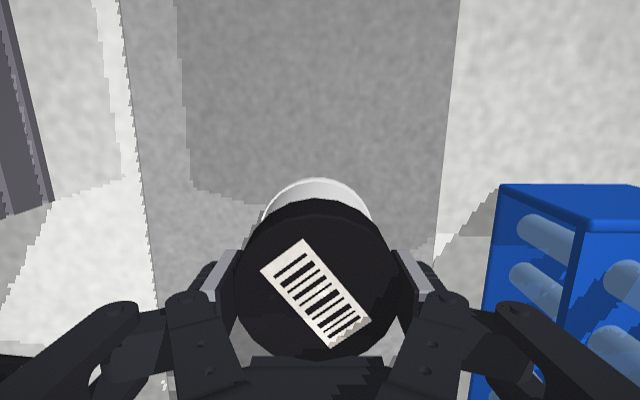

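Emit:
carry_out(
  targets=[
    [[0.8,0,0,5,0,0,0],[0.8,0,0,15,0,0,0],[0.8,0,0,35,0,0,0],[0.8,0,0,60,0,0,0],[0.8,0,0,85,0,0,0],[0.8,-3,-4,110,0,0,0],[0.8,-12,-15,132,0,0,0],[0.8,-27,-34,145,0,0,0],[0.8,-46,-58,150,0,0,0],[0.8,-66,-83,150,0,0,0],[0.8,-86,-108,150,0,0,0],[0.8,-106,-133,150,0,0,0],[0.8,-126,-158,150,0,0,0],[0.8,-146,-183,150,0,0,0],[0.8,-166,-208,150,0,0,0],[0.8,-186,-233,150,0,0,0],[0.8,-206,-258,150,0,0,0],[0.8,-224,-281,150,0,0,0],[0.8,-238,-299,150,0,0,0],[0.8,-246,-309,150,0,0,0]],
  ],
)

```text
time_s: 39.4
position: [0.4212, -0.197, 0.2234]
tool_rot: [[0.002, 0.001, 1.0], [-1.0, -0.001, 0.002], [0.001, -1.0, 0.001]]
ft_force: [1.3, -0.9, -2.0]
grip_width: 0.0624
```

Emit:
carry_out(
  targets=[
    [[0.8,0,0,-2,0,0,0],[0.8,0,0,-15,0,0,0],[0.8,0,0,-35,0,0,0],[0.8,0,0,-55,0,0,0],[0.8,0,0,-70,0,0,0],[0.8,0,0,-80,0,0,0],[0.8,0,0,-80,0,0,0]],
  ],
)

```text
time_s: 39.98
position: [0.4223, -0.1943, 0.1411]
tool_rot: [[0.004, -0.002, 1.0], [-1.0, 0.002, 0.004], [-0.002, -1.0, -0.002]]
ft_force: [-1.1, 0.2, -2.1]
grip_width: 0.0627
```

```bash
python3 - <<'E'
from lab import *
st();d=snap('wrist','w26.png')
E
```

```text
time_s 39.9833
q [-39.35269555830421, 20.661289378292476, 97.43302894421808, 0.012753712724337559, 62.08057788285661, -39.600226374548626]
position [0.4223110014732341, -0.19429215852535386, 0.14109208641088206]
tool_rot [[0.004, -0.002, 1.0], [-1.0, 0.002, 0.004], [-0.002, -1.0, -0.002]]
ft_force [-1.1007470434514133, 0.17209963105833231, -2.141786759233588]
wrist_torque [0.039565436769766836, -0.004494931059458501, -0.0019142103414576974]
grip_width 0.06268992577569159
```

View pics/w26.png

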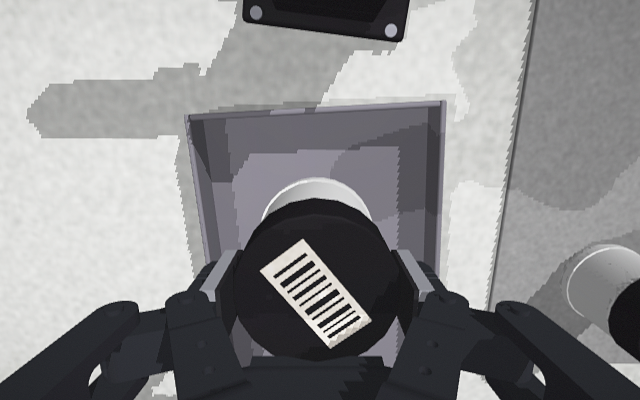

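Emit:
carry_out(
  targets=[
    [[0.8,0,0,-8,0,0,0],[0.8,0,0,-22,0,0,0],[0.8,0,0,-36,0,0,0],[0.8,0,0,-48,0,0,0],[0.8,0,0,-56,0,0,0],[0.8,0,0,-62,0,0,0],[0.8,0,0,-65,0,0,0],[0.8,0,0,-66,0,0,0],[0.8,0,0,-66,0,0,0],[0.8,0,0,-66,0,0,0]],
  ],
)

```text
time_s: 40.87
position: [0.4228, -0.1955, 0.0768]
tool_rot: [[0.004, 0.001, 1.0], [-1.0, -0.001, 0.004], [0.001, -1.0, 0.001]]
ft_force: [0.3, 0.5, -2.0]
grip_width: 0.0624
```

Emit:
carry_out(
  targets=[
    [[0.8,0,0,-0.7,0,0,0],[0.8,0,0,-1.4,0,0,0],[0.8,0,0,-2.1,0,0,0],[0.8,0,0,-2.1,0,0,0],[0.8,0,0,-2.1,0,0,0]],
  ],
)

```text
time_s: 41.28
position: [0.4226, -0.1954, 0.0744]
tool_rot: [[0.004, 0.0, 1.0], [-1.0, -0.0, 0.004], [0.0, -1.0, 0.0]]
ft_force: [-0.9, 0.1, 1.9]
grip_width: 0.0623
```

Emit:
carry_out(
  targets=[
    [[0.3,0,0,0,0,0,0],[0.25,0,0,0,0,0,0],[0.15,0,0,0,0,0,0],[0.1,0,0,0,0,0,0],[0,0,0,0,0,0,0],[0,0,0,0,0,0,0],[0,0,0,0,0,0,0],[0,0,0,15,0,0,0],[0,0,0,45,0,0,0],[0,0,0,80,0,0,0],[0,0,0,110,0,0,0],[0,0,0,135,0,0,0],[0,0,0,135,0,0,0]],
  ],
)

```text
time_s: 42.37
position: [0.4239, -0.1963, 0.2138]
tool_rot: [[0.004, 0.007, 1.0], [-1.0, -0.006, 0.004], [0.006, -1.0, 0.007]]
ft_force: [1.0, 0.0, 1.5]
grip_width: 0.0853
```

```bash
python3 - <<'E'
from lab import *
st();d=snap('wrist','w27.png');snap('scene','s27.png')
a=cv2.imread('pics/s27.png')[110:310,180:500]; b=cv2.imread('pics/w27.png')[:250]
cv2.imwrite('pics/c27.png',np.vstack([cv2.resize(a,(560,350)),cv2.resize(b,(560,220))]))
E
```

```text
time_s 42.3667
q [-39.41702089078994, 15.442282201032633, 91.08897661981773, -0.00021857431520318102, 72.96113147015627, -39.64249324018489]
position [0.42386770443728944, -0.19628619459480118, 0.21376095624222682]
tool_rot [[0.004, 0.007, 1.0], [-1.0, -0.006, 0.004], [0.006, -1.0, 0.007]]
ft_force [0.9794878659084788, 0.03958460347784615, 1.5256470718791397]
wrist_torque [-0.040729288087283294, -0.022468612930231273, -0.023474502495237633]
grip_width 0.08530820958390882
```

View pics/c27.png

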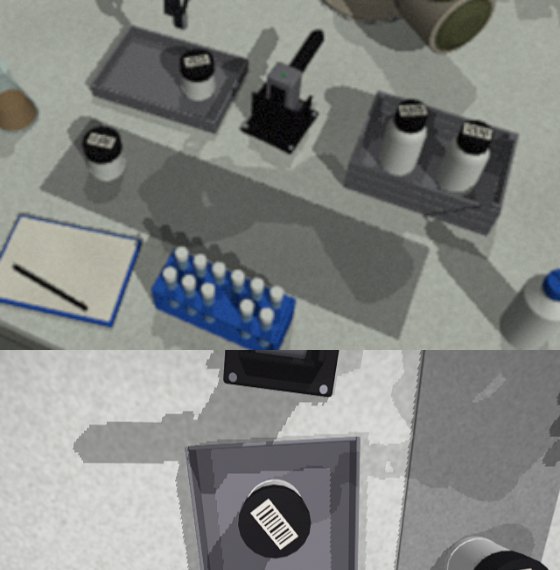

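Emit:
carry_out(
  targets=[
    [[0,8,-2,0,0,0,0],[0,26,-7,0,0,0,0],[0,50,-14,0,0,0,0],[0,76,-21,0,0,0,0],[0,102,-28,0,0,0,0],[0,128,-35,0,0,0,0],[0,154,-42,0,0,0,0],[0,180,-49,0,0,0,0],[0,204,-56,0,0,0,0],[0,220,-60,0,0,0,0],[0,227,-62.5,0,0,0,0],[0,227,-62.5,0,0,0,0],[0,227,-62.5,0,0,0,0],[0,227,-62.5,0,0,0,0]],
  ],
)

```text
time_s: 43.63
position: [0.6491, -0.2576, 0.2082]
tool_rot: [[0.004, -0.002, 1.0], [-1.0, 0.001, 0.004], [-0.001, -1.0, -0.002]]
ft_force: [0.4, 0.1, 0.0]
grip_width: 0.0853
```

```bash
python3 - <<'E'
from lab import *
st();d=snap('wrist','w28.png'); p=proj(d,[.6497,-.2582,.08]);print(p)
for r in (28,34,40):
  l=label(d,*p,r=r,thr=140)
  if l: print(l[0],ldir(d,l[1],.08))
E
```

```text
time_s 43.6333
q [-31.327540350911054, 39.02985835008049, 51.06865261234696, -8.458747271891026e-05, 90.00568098450009, -31.53840590656523]
position [0.6491457874186508, -0.2575605739488019, 0.2082262915353318]
tool_rot [[0.004, -0.002, 1.0], [-1.0, 0.001, 0.004], [-0.001, -1.0, -0.002]]
ft_force [0.3841015050581778, 0.10173887969781914, 0.048378998132870756]
wrist_torque [0.04828931799569296, 0.03400278884973332, -0.010357394409209866]
grip_width 0.0853222342151994
[318.3133 203.6364]
[318.6993 203.5709] (array([ 0.65  , -0.2586]), np.float64(9.979574739192799), np.float64(0.0422325355830339), np.float64(0.019836454712275544))
[318.6993 203.5709] (array([ 0.65  , -0.2586]), np.float64(9.979574094230088), np.float64(0.042232538605046846), np.float64(0.019836454712275544))
```

View pics/w28.png

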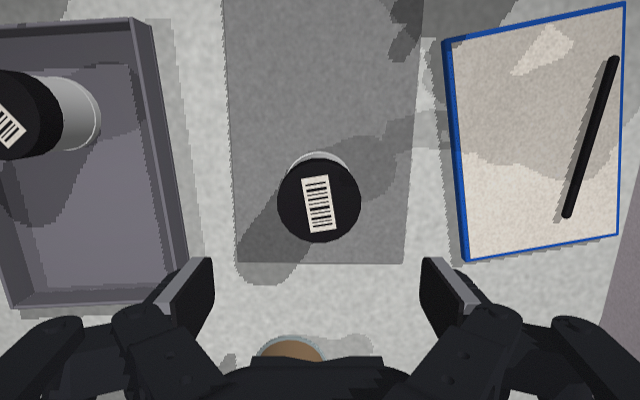

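Emit:
carry_out(
  targets=[
    [[0,0.5,-0.5,-20,0,0,0],[0,0.5,-0.5,-50,0,0,0],[0,0.5,-0.5,-80,0,0,0],[0,0.5,-0.5,-105,0,0,0],[0,0.5,-0.5,-125,0,0,0],[0,0.5,-0.5,-134,0,0,0],[0,0.5,-0.5,-137,0,0,0],[0,0.5,-0.5,-137,0,0,0],[0.2,0.5,-0.5,-137,0,0,0],[0.4,0.5,-0.5,-137,0,0,0],[0.8,0.5,-0.5,-137,0,0,0],[0.8,0.5,-0.5,-137,0,0,0],[0.8,0.5,-0.5,-137,0,0,0],[0.8,0.5,-0.5,-137,0,0,0]],
  ],
)

```text
time_s: 44.85
position: [0.6506, -0.2587, 0.0742]
tool_rot: [[0.004, 0.003, 1.0], [-1.0, -0.002, 0.004], [0.002, -1.0, 0.003]]
ft_force: [-1.9, 0.6, 6.0]
grip_width: 0.0625
```

Emit:
carry_out(
  targets=[
    [[0.8,0,0,5,0,0,0],[0.8,0,0,15,0,0,0],[0.8,0,0,32,0,0,0],[0.8,0,0,52,0,0,0],[0.8,0,0,72,0,0,0],[0.8,-4,-1,88,0,0,0],[0.8,-16,-3,97,0,0,0],[0.8,-34,-7,100,0,0,0],[0.8,-56,-11,100,0,0,0],[0.8,-80,-16,100,0,0,0],[0.8,-104,-21,100,0,0,0],[0.8,-128,-26,100,0,0,0],[0.8,-152,-31,100,0,0,0],[0.8,-175,-36,100,0,0,0],[0.8,-195,-40,100,0,0,0],[0.8,-210,-43,100,0,0,0],[0.8,-218,-45,98,0,0,0],[0.8,-220,-45,90,0,0,0],[0.8,-220,-45,80,0,0,0],[0.8,-220,-45,75,0,0,0]],
  ],
)

```text
time_s: 46.52
position: [0.4302, -0.303, 0.1461]
tool_rot: [[0.004, -0.001, 1.0], [-1.0, 0.001, 0.004], [-0.001, -1.0, -0.001]]
ft_force: [1.2, 0.1, -2.6]
grip_width: 0.0623
```

```bash
python3 - <<'E'
from lab import *
st();d=snap('wrist','w29.png')
E
```

```text
time_s 46.5167
q [-48.06239456980488, 25.53909465236572, 87.71937178983418, 0.014990256545510281, 66.8058199208195, -48.28276417084318]
position [0.4302376373026408, -0.3029765267294525, 0.14606756879715466]
tool_rot [[0.004, -0.001, 1.0], [-1.0, 0.001, 0.004], [-0.001, -1.0, -0.001]]
ft_force [1.244101414153817, 0.10597735839749482, -2.5741397260352694]
wrist_torque [0.0555286738778003, -0.0011526222403988274, 0.012681264947331143]
grip_width 0.062291321769841604
```

View pics/w29.png

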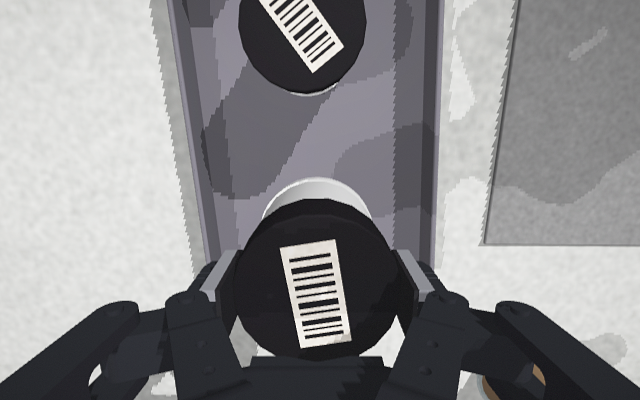

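Emit:
carry_out(
  targets=[
    [[0.8,0,0,-8,0,0,0],[0.8,0,0,-22,0,0,0],[0.8,0,0,-38,0,0,0],[0.8,0,0,-52,0,0,0],[0.8,0,0,-61,0,0,0],[0.8,0,0,-66,0,0,0],[0.8,0,0,-69,0,0,0],[0.8,0,0,-70,0,0,0],[0.8,0,0,-70,0,0,0],[0.8,0,0,-70,0,0,0]],
  ],
)

```text
time_s: 47.4
position: [0.4303, -0.3035, 0.0778]
tool_rot: [[0.004, 0.001, 1.0], [-1.0, -0.001, 0.004], [0.001, -1.0, 0.001]]
ft_force: [0.4, 0.1, -1.9]
grip_width: 0.0626
```

Emit:
carry_out(
  targets=[
    [[0.8,0,0,-1,0,0,0],[0.8,0,0,-2,0,0,0],[0.8,0,0,-2.7,0,0,0],[0.8,0,0,-3.2,0,0,0],[0.8,0,0,-3.2,0,0,0],[0.8,0,0,-3.2,0,0,0]],
  ],
)

```text
time_s: 47.9
position: [0.43, -0.3033, 0.0743]
tool_rot: [[0.004, 0.0, 1.0], [-1.0, -0.0, 0.004], [0.0, -1.0, 0.0]]
ft_force: [-0.9, 0.5, 1.8]
grip_width: 0.0627
```

Emit:
carry_out(
  targets=[
    [[0.3,0,0,0,0,0,0],[0.25,0,0,0,0,0,0],[0.15,0,0,0,0,0,0],[0.1,0,0,0,0,0,0],[0,0,0,0,0,0,0],[0,0,0,0,0,0,0],[0,0,0,0,0,0,0],[0,0,0,15,0,0,0],[0,0,0,45,0,0,0],[0,0,0,80,0,0,0],[0,0,0,115,0,0,0],[0,0,0,150,0,0,0],[0,0,0,180,0,0,0],[0,0,0,210,0,0,0],[0,0,0,230,0,0,0],[0,0,0,230,0,0,0],[0,0,0,230,0,0,0]],
  ],
)

```text
time_s: 49.32
position: [0.4301, -0.3033, 0.3046]
tool_rot: [[0.004, 0.001, 1.0], [-1.0, -0.001, 0.004], [0.001, -1.0, 0.001]]
ft_force: [-0.7, 0.6, -0.7]
grip_width: 0.0857
```

```bash
python3 - <<'E'
from lab import *
st();d=snap('wrist','w30.png');snap('scene','s30.png');snap('top','t30.png')
a=cv2.imread('pics/s30.png')[90:310,160:510]; b=cv2.imread('pics/w30.png')[:260];c=cv2.imread('pics/t30.png')[145:345,180:500]
cv2.imwrite('pics/c30.png',np.vstack([cv2.resize(a,(525,330)),np.hstack([cv2.resize(b,(263,200)),cv2.resize(c,(262,200))])]))
E
```

```text
time_s 49.3167
q [-48.09542220946886, 17.50885763005247, 72.36873033899616, -0.0002531029205945288, 90.02108775660398, -48.31132344307905]
position [0.43009419839999274, -0.30334569275506607, 0.30456648415747956]
tool_rot [[0.004, 0.001, 1.0], [-1.0, -0.001, 0.004], [0.001, -1.0, 0.001]]
ft_force [-0.6536500374308856, 0.5644843239731935, -0.7392193868769241]
wrist_torque [0.027901982758466518, -0.00972966456096289, -0.0011717130505497543]
grip_width 0.0857019558695306
```

View pics/c30.png

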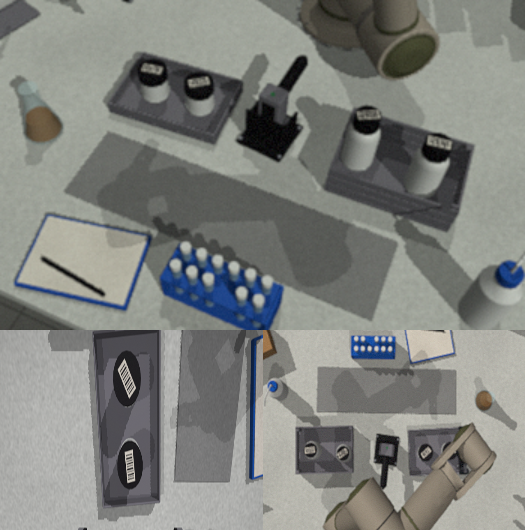

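View pics/t30.png

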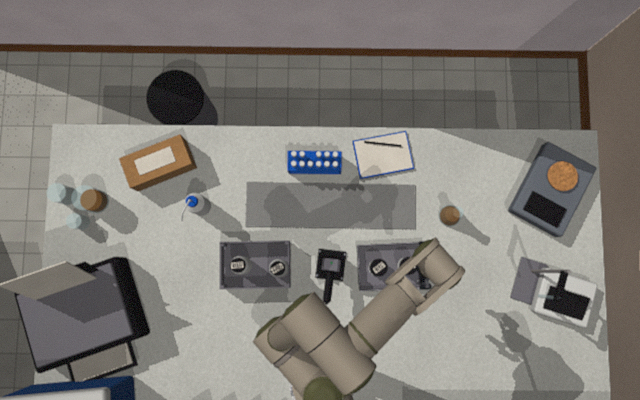

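```bash
python3 -c "
from rig import env
print(env.close_job())"
```

```text
the job is handed in; nothing more can be done
None
```

The job is done and handed in at about 49 s, well inside the 210 s limit. Four samples were present: 1, 2, 3 and 6.

- **Scanning:** I took the scanner from its holder and scanned each label from left to right. Each scan was held still for about 1.5 s, roughly 6.5 cm above the bottle labels and 11 cm above the jar labels. The wrist pictures showed the scanner square to each label, but I had no direct confirmation of a read.
- **Scanner return:** It went back into its holder, and the picture from directly above looks the same as the one before pickup.
- **Sorting:** Bottles 1 and 3 went into the basket and jars 2 and 6 into the tray. Each was lowered until the wrist force showed contact, then released.

The last pictures show all four samples upright in the right containers, the bystanders where they were at the start, and the gripper clear.

- **Checks that disagreed:** Label and scanner heights from two views matched the text, except sample 1's label, which read about 3 mm high. The basket and tray rims came out about 5 mm off in two-view checks. One tray corner was clearly wrong (19 mm instead of 32 mm), probably a badly picked corner.
- **Knocks:** I saw no sample knocked aside.

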